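Lift the drip box's flush grille out for washing

TASK

The slotted grille of the drip box has to go to the wash-up: it lies flush in its box, so press down its dimpled end until the spring catch gives and that end drops into the sump, which tips the plain end up, and leaves the grille leaning there. Then take the raised plain end, lift the grille clear out of the box and lay it flat in the steel wash tray: set it down in the grip rather than dropping it, do not ram it into the box, let go of it, and leave everything else on the table where it stands.

Things in the scene. Friction and masses are not known exactly. Their poses are not given: they have to be found in the camera images.
- grille: Loose slotted metal plate, 136 (x) x 50 (y) x 5 (z) mm, 0.1 to 0.2 kg. Origin: centre of its underside, z out of its top. +x end: solid pad 36 mm long with a round dimple; -x end: plain strip 14 mm long. It starts flat in the drip box, top level with the rim, 1.5 mm gap all round: no edge can be taken until it is tipped. Grip the raised plain end across its 50 mm width, from above.
- grille_dimple (a point): Centre of the finger dimple on the grille's top face, 20 mm from its +x end, over the sump. This is where to press.
- grille_plain_end (a point): Middle of the edge of the grille's plain (-x) end, at half its thickness. It rises as the grille tips, to about 87 to 94 mm above the table.
- drip_box: Fixed steel box, 149 (x) x 63 (y) x 57 (z) mm, 5 mm walls, black drain plug on its +x end. Origin: centre of its underside, z up; the grille lies along its x. Inside, a ledge 52 mm high carries the grille from the -x wall to x = 4 mm; from there to the +x wall (x = 69.5 mm) is the open sump, 53 mm wide, floor at 4 mm height. Steel slides easily on steel here.
- wash_tray: Fixed shallow open steel tray, 200 (x) x 130 (y) x 28 (z) mm outside with 3 mm walls and a 3 mm floor. Origin: centre of its underside on the table, z up. The grille is to lie flat on its floor, either face up, its long side roughly along the tray's.
- portion_cups: Bystander: stack of small white cups, 61 mm across, 62 mm high; origin at the centre of its underside. To be left alone.
- sundae_spoon: Bystander: long spoon lying on the table, 32 x 187 (y) x 8 mm; origin at its middle, on the table. To be left alone.
- milk_tin: Bystander: tall narrow tin, 58 mm across, 72 mm high; origin at the centre of its underside. To be left alone.
- sump_edge (a point): Middle of the rounded top edge of the ledge (x = 4 mm, 52 mm high in the box), over which the grille pivots. Pushed down some 20 mm past the catch at the dimple, the grille slides until its +x end lies in the far bottom corner of the sump, and then stays leaning over this edge at 0.63 to 0.71 rad (about 40 degrees).
- catch_roller (a point): Centre of the spring roller catch in the box's +x end wall, 44 mm above the table, 4.5 mm behind the wall's inner face. It stands 4.5 mm out of the wall, just under the grille's end, and carries it. It resists a press on the dimple with up to roughly 6 to 10 N, gives way within 8 mm of travel, and the resistance then drops suddenly.
There are look-alikes about, which are no part of the job. Of the things that look like the grille, the larger one is meant.

How it is judged (in metres and radians):
On the way, in this order (a step that is already met when the one before it is completed fails the run):
1. the grille is tipped in its box: plain end more than 75 mm and dimple less than 35 mm above the table (z of grille_plain_end in the frame of drip_box above 0.075 m and z of grille_dimple in the frame of drip_box below 0.035 m and horizontal distance between grille and drip_box below 0.04 m), for 0.2 s.
2. the grille is held in the gripper clear above the box (both ends over 75 mm up) (height (world z) of each of grille_plain_end, grille_dimple above 0.075 m and contact force between the fingers and grille above 1 N), for 0.2 s.
3. the grille is lowered into the wash tray while still held (middle less than 55 mm above the tray underside) (x of grille in the frame of wash_tray between -0.06 and 0.06 m and y of grille in the frame of wash_tray between -0.05 and 0.05 m and z of grille in the frame of wash_tray below 0.055 m and contact force between the fingers and grille above 0.5 N), for 0.05 s.
At the end, for the whole second after the job is handed in: The grille lies flat (within 0.1 rad) on the floor of the wash tray, its middle within 60 mm (along the tray) and 50 mm (across) of the tray's middle, at rest and let go (x of grille in the frame of wash_tray between -0.06 and 0.06 m and y of grille in the frame of wash_tray between -0.05 and 0.05 m and z of grille in the frame of wash_tray below 0.014 m and (angle between grille's own z axis and vertical below 0.1 rad or angle between grille's own z axis and vertical above 3.04 rad) and linear speed of grille below 0.02 m/s and contact force between the fingers and grille below 0.05 N); the robot touches nothing.
It fails at once if a bystander is shifted by more than 30 mm (distance of any of portion_cups, sundae_spoon, milk_tin from where it was at the start of the episode above 0.03 m).
It fails at once if the grille is rammed into the box with more than 60 N (contact force between grille and drip_box above 60 N).
It also fails if it takes over 48 s, if anything falls off the work surface, if the arm or the gripper's body presses on something with over 40 N, if the wrist force passes 120 N, or if a joint passes its speed limit or range.

ROBOT

A 7-joint arm with a two-finger parallel gripper is mounted at the origin on a cart in front of the work surface, level with it; the furniture and walls round the work are solid. World frame = base frame: x ahead of the robot, y to its left, z up, the work surface at z = 0. Lengths are in mm, angles in rad, forces in N, time in s.
With the tool pointing down it reaches from about 400 to 875 mm from the base axis. Payload 4.4 kg.
Tool frame: the origin (TCP) lies at the very end of the fingers, on their centre line; the grasp point (between the pads) lies 19 mm behind it; y points along the fingers, z is the direction in which the jaws open and shut, and the axes are right-handed (so a half turn about y gives the same grasp; the last joint's range is limited). The gripper opens to 85 mm and grips with 20 to 120 N. Pads are 22 mm wide; open, the fingers measure 114 mm over their backs; the gripper's body (76 mm by 85 mm) begins 54 mm behind the grasp point. The pads swing forward as they close: fully open they stand 13 mm farther back than shut.
Start: joints at [1.158, 0.628, 0.038, 1.517, -0.027, 0.996, -0.02], TCP at [220.958, -611.307, 203.113] pointing down, gripper open.
Joint ranges: [-3.06, 3.06], [-0.37, 2.12], [-1.25, 1.32], [0.18, 2.47], [-1.1, 4.24], [0.23, 1.98], [-2.94, 2.94]. Speed limits (rad/s): [2.57, 2.57, 3.14, 3.14, 3.14, 3.14, 3.14].

INTERFACE

Orientations are given as [roll, pitch, yaw] about the fixed x, y, z axes, in that order (R = Rz(yaw) Ry(pitch) Rx(roll)).
In Python, from cell import read_state, get_image, finish_job gives the robot as it stands. The module is installed in compiled form; this text tells all that it offers.
- The arm moves only by the tool servo_tool, never from a script. Its argument "increments" is a list of rows, each an object of numbers: "dx", "dy", "dz": the shift along the world's x, y, z in cm; "ax", "ay", "az": the turn, a rotation vector about the world's x, y, z in rad; "claw": the closure, from -1 (fully open) to 1 (shut). A call has 1 to 8 rows; each row is the pose to reach, as a shift and turn from the pose commanded when the call began; what a row does not reach only later rows make up. A row lasts 1/12 s, in which the tool goes at most 41.7 mm and 7.16 degrees, less where a joint would pass 70% of its speed; a pose out of reach is approached as far as the arm can. A call with a gripper value outside its range is refused whole. The fingers move at their own pace and stop on an object; the grip force is fixed at half the most. Time passes only in rows, so rows that repeat a pose let the fingers close. It gives the time, the measured TCP pose, the force and the opening at its end, in the units of the state.
- read_state(): the state, without advancing time (a new reading comes with each control period).
- get_image(name): name is "side" or "top"; returns a dict with "color" (420x560x3 uint8, red, green, blue), "fov_y" (degrees; the focal length in pixels is half the picture's height over the tangent of half this angle, whatever the lens; pixels are square), "cx", "cy" (the principal point, pixels), "k1" (the pictures are not rectified: a ray, as slopes to the right and down, at radius r is drawn at 1 + k1 r^2 times it, then the intrinsics apply), "R" (3x3) and "t" (3): a world point X has camera coordinates R X + t. Camera axes: x right, y down, z forward; pixel columns grow to the right and rows downward; lengths in mm; the calibration is good to about 2 mm. A picture is of the moment at which its call begins. There is no depth.
- finish_job(): hands the job in, once; it reports no verdict.
The state is a dict: "clock": time; "qpos": joint angles; "qd": joint speeds; "tau": joint torques, N m; "eef_pos": TCP position; "tool_rot": TCP orientation; "force": force on the tool from outside, world axes, zero at the start; "torque": the same for the moment, N m; "width": finger opening in mm.
Only numpy, scipy, OpenCV 4.12 (cv2) and the standard library are available. Lean on these libraries where they do the work, as an engineer would, in place of code of your own. Each camera call takes 0.05 s, during which the arm holds its last target.

## Working session

There is one attempt and no reset: what is moved stays moved. The work goes in short steps, Python scripts to look and compute and a tool call to move; the robot and the scene stay as the last step left them, time stands still between calls to the robot, and variables do not carry over. Pictures are saved under pics/ and viewed, and the job is handed in when it is done.

Besides the shell and the picture viewer there is one more tool, called after "Request:" as name([rows], argument=value, ...), one row to a line, values as JSON. servo_tool: Moves the arm, as the interface text tells. Its arguments: {"type":"object","properties":{"increments":{"type":"array","items":{"type":"object","properties":{"dx":{"type":"number"},"dy":{"type":"number"},"dz":{"type":"number"},"ax":{"type":"number"},"ay":{"type":"number"},"az":{"type":"number"},"claw":{"type":"number"}}}}},"required":["increments"]}

```bash
mkdir -p pics
cat > h.py <<'E'
import numpy as np, cv2
from cell import *
def snap(n,f):
    d=get_image(n); cv2.imwrite(f,d["color"][:,:,::-1]); 
    import pickle; pickle.dump(d,open(f[:-4]+'.pkl','wb')); return d
def K(d):
    f=d["color"].shape[0]/2/np.tan(np.radians(d["fov_y"])/2)
    return f
def ray(d,u,v):
    f=K(d); k=d["k1"]; a=np.array([(u-d["cx"])/f,(v-d["cy"])/f]); 
    rd=np.linalg.norm(a); r=rd
    for _ in range(50): r=rd/(1+k*r*r)
    if rd>0: a=a*r/rd
    R=np.array(d["R"]);t=np.array(d["t"])
    return -R.T@t, R.T@np.array([a[0],a[1],1.])
def onz(d,u,v,z):
    c,w=ray(d,u,v); return c+w*(z-c[2])/w[2]
def proj(d,X):
    R=np.array(d["R"]);t=np.array(d["t"]); c=R@np.array(X,float)+t
    a=c[:2]/c[2]; a=a*(1+d["k1"]*(a@a)); f=K(d)
    return a*f+np.array([d["cx"],d["cy"]])
E
python3 - <<'E'
from h import *
for n in("side","top"):
    d=snap(n,f"pics/{n}0.png"); print(n,d["fov_y"],d["cx"],d["cy"],d["k1"],-np.array(d["R"]).T@d["t"])
print(read_state())
E
```

```text
side 46.812064432591555 282.95231355220085 208.2262633107332 -0.10274961694233528 [ 137.46855608 1124.27106334  480.1281471 ]
top 44.54865935034967 288.90552956507264 210.28898806841826 -0.1742856367416235 [ 335.65331637  126.67101474 1284.10243172]
{'clock': 0.1, 'qpos': array([ 1.15822946,  0.62924136,  0.03846324,  1.51826229, -0.0270251 ,
        0.99632791, -0.02003564]), 'qd': array([-1.33900275e-04, -2.62183554e-03, -6.93404801e-05, -1.80749016e-03,
        5.68475403e-04,  1.36230842e-03,  1.58883348e-03]), 'tau': array([ 4.02030739e-03, -5.64533401e+01,  1.23087320e+00, -1.93970186e+01,
        1.13341754e-02,  5.40445384e-03,  1.87371825e-07]), 'eef_pos': array([ 220.72492016, -610.72295541,  202.29121606]), 'tool_rot': array([-1.57251697e+00, -6.70549355e-06, -2.79488989e+00]), 'force': array([-0.00600384, -0.24251664,  0.14806028]), 'torque': array([ 0.0111572 , -0.00112745,  0.01321146]), 'width': 85.60764341345684}
```

View pics/top0.png

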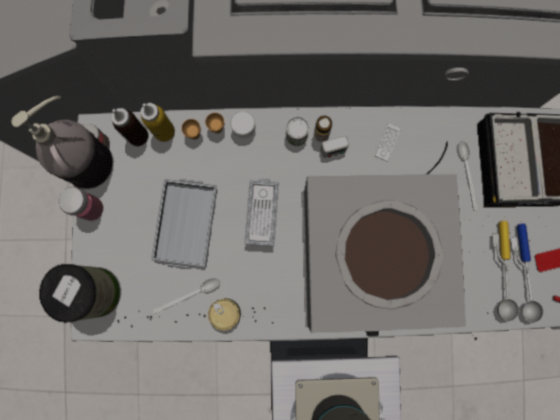

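View pics/side0.png

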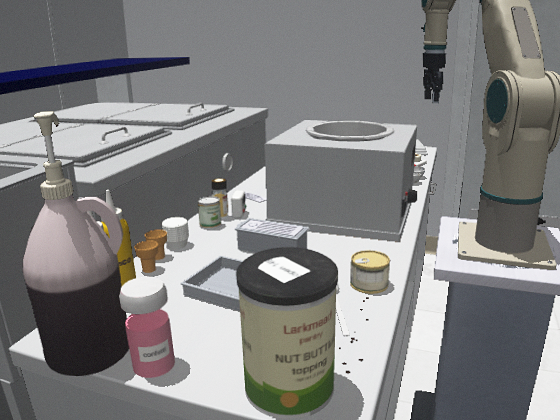

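Run:
```python
from h import *
im=cv2.imread('pics/top0.png')
a=cv2.resize(im[170:260,140:300],None,fx=5,fy=5,interpolation=cv2.INTER_CUBIC); cv2.imwrite('pics/c1.png',a)
b=cv2.imread('pics/side0.png')
cv2.imwrite('pics/c2.png',cv2.resize(b[170:310,170:330],None,fx=4,fy=4,interpolation=cv2.INTER_CUBIC))
cv2.imwrite('pics/c3.png',cv2.resize(im[110:180,280:420],None,fx=5,fy=5,interpolation=cv2.INTER_CUBIC))
```

```text
(no output)
```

View pics/c1.png

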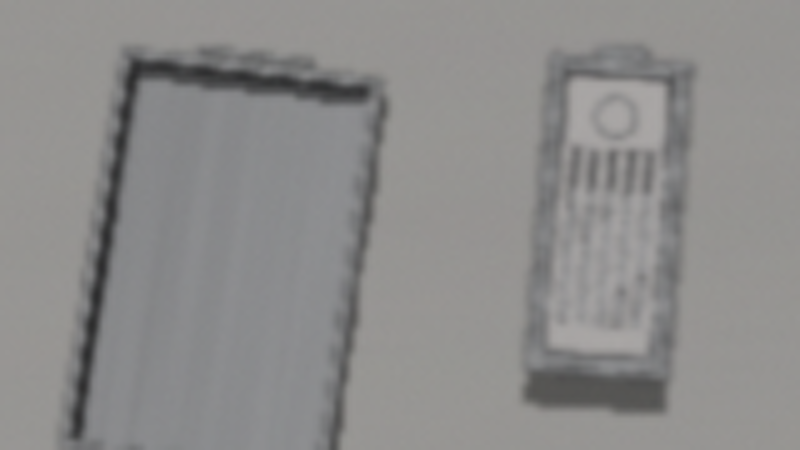

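View pics/c2.png

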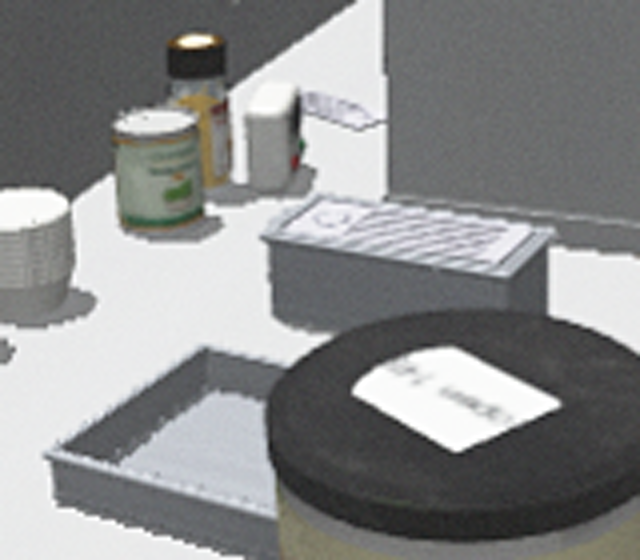

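View pics/c3.png

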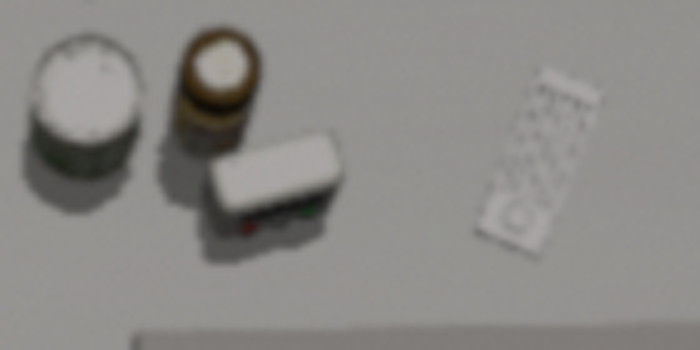

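Run:
```python
from h import *
import pickle
d=pickle.load(open('pics/top0.pkl','rb'))
s=pickle.load(open('pics/side0.pkl','rb'))
c=lambda x,y:(140+(x+.5)/5-.5,170+(y+.5)/5-.5)
P=[onz(d,*c(*p),57) for p in [(550,50),(694,62),(668,380),(524,370)]]
print(np.round(P,1)); 
for i in range(4): print(np.linalg.norm(P[i]-P[(i+1)%4]))
print('box',np.mean(P,0),'dimple',onz(d,*c(615,116),57))
# grille corners
G=[onz(d,*c(*p),57) for p in [(568,77),(663,83),(650,355),(548,348)]]
print(np.round(G,1),np.mean(G,0))
g=cv2.cvtColor(d["color"],cv2.COLOR_RGB2GRAY)
im=d["color"][:,:,::-1]
a=cv2.resize(im[170:280,145:225],None,fx=5,fy=5,interpolation=cv2.INTER_CUBIC); cv2.imwrite('pics/c4.png',a)
# side check
cs=lambda x,y:(170+(x+.5)/4-.5,170+(y+.5)/4-.5)
for p in [(262,237),(505,277),(555,232),(308,195),(328,217)]: print('side',onz(s,*cs(*p),57).round(1))
```

```text
[[595.9 203.2  57. ]
 [588.4 132.9  57. ]
 [433.3 148.3  57. ]
 [439.5 217.3  57. ]]
70.65822326185298
155.8723022752612
69.2998592913784
157.01564373440706
box [514.26817491 175.41932594  57.        ] dimple [562.40374713 171.82330099  57.        ]
[[582.2 194.5  57. ]
 [578.3 148.2  57. ]
 [445.5 156.7  57. ]
 [449.9 205.7  57. ]] [513.96716503 176.26924278  57.        ]
side [582.7 213.5  57. ]
side [434.9 225.3  57. ]
side [427.2 158.1  57. ]
side [583.5 146.7  57. ]
side [558.6 175.   57. ]
```

View pics/c4.png

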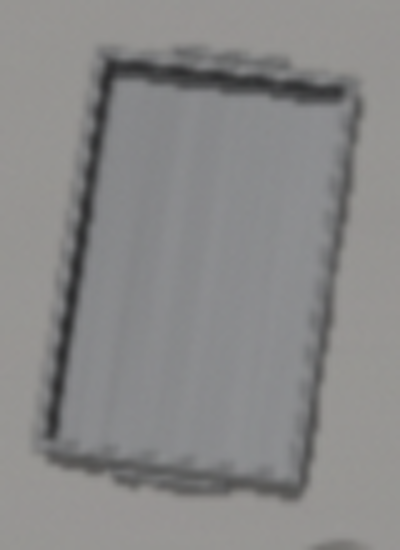

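Run:
```python
from h import *
import pickle
d=pickle.load(open('pics/top0.pkl','rb'))
s=pickle.load(open('pics/side0.pkl','rb'))
def tri(p,q):
    (c1,w1),(c2,w2)=ray(d,*p),ray(s,*q)
    w1=w1/np.linalg.norm(w1);w2=w2/np.linalg.norm(w2)
    A=np.array([[w1@w1,-w1@w2],[w1@w2,-w2@w2]]);b=np.array([(c2-c1)@w1,(c2-c1)@w2])
    k=np.linalg.solve(A,b);a,e=c1+k[0]*w1,c2+k[1]*w2
    return (a+e)/2,np.linalg.norm(a-e)
print('potbox corner far',tri((306,178),(300,121)))
print('potbox corner near',tri((311,331),(408,141)))
c=lambda x,y:(140+(x+.5)/5-.5,170+(y+.5)/5-.5)
cs=lambda x,y:(170+(x+.5)/4-.5,170+(y+.5)/4-.5)
print('dimple',tri(c(615,116),cs(328,217)))
for a,b in zip([(550,50),(694,62),(668,380),(524,370)],[(262,237),(308,195),(555,232),(505,277)]): print(tri(c(*a),cs(*b)))
c4=lambda x,y:(145+(x+.5)/5-.5,170+(y+.5)/5-.5)
T=np.array([onz(d,*c4(*p),28) for p in [(100,48),(358,80),(302,497),(40,450)]])
print(T.round(1),T.mean(0),[np.linalg.norm(T[i]-T[(i+1)%4]).round(1) for i in range(4)])
v=T[0]+T[1]-T[2]-T[3];print('yaw',np.arctan2(v[1],v[0]))
```

```text
potbox corner far (array([512.31328456,  67.19267125, 284.64782022]), np.float64(73.62344406613485))
potbox corner near (array([237.02123993,  71.89320315, 247.91118543]), np.float64(16.847237365755817))
dimple (array([561.52213462, 171.47190183,  55.4627147 ]), np.float64(2.428148255854307))
(array([592.90991079, 201.96928536,  51.89186425]), np.float64(8.401061319078018))
(array([589.72726686, 132.95296068,  51.05310165]), np.float64(0.1602740479074679))
(array([432.0417133, 147.9474097,  52.4875356]), np.float64(3.365957871503455))
(array([438.71714053, 217.29352801,  53.18928051]), np.float64(2.2420941055535546))
[[608.  420.   28. ]
 [588.5 288.8  28. ]
 [381.3 316.9  28. ]
 [406.1 447.6  28. ]] [495.97245632 368.33601457  28.        ] [np.float64(132.6), np.float64(209.1), np.float64(133.1), np.float64(203.7)]
yaw -0.1355832140468233
```

Request:
servo_tool([
  {"dx": 2.2,"dy": 2.6,"dz": 2.4,"az": -0.055,"claw": 1},
  {"dx": 4.4,"dy": 5.2,"dz": 4.8,"az": -0.11,"claw": 1},
  {"dx": 6.6,"dy": 7.8,"dz": 7.2,"az": -0.165,"claw": 1},
  {"dx": 8.8,"dy": 10.4,"dz": 9.6,"az": -0.22,"claw": 1},
  {"dx": 11,"dy": 13,"dz": 12,"az": -0.275,"claw": 1},
  {"dx": 13.2,"dy": 15.6,"dz": 14.4,"az": -0.33,"claw": 1},
  {"dx": 15.4,"dy": 18.2,"dz": 16.8,"az": -0.385,"claw": 1},
  {"dx": 17.6,"dy": 20.8,"dz": 19.2,"az": -0.44,"claw": 1},
])

```text
invalid input at $.increments[0]: expected keys dx, dy, dz, ax, ay, az, claw
```

All keys are required, so I'll send full rows.

Request:
servo_tool([
  {"dx": 2.2,"dy": 2.6,"dz": 2.4,"ax": 0,"ay": 0,"az": -0.055,"claw": 1},
  {"dx": 4.4,"dy": 5.2,"dz": 4.8,"ax": 0,"ay": 0,"az": -0.11,"claw": 1},
  {"dx": 6.6,"dy": 7.8,"dz": 7.2,"ax": 0,"ay": 0,"az": -0.165,"claw": 1},
  {"dx": 8.8,"dy": 10.4,"dz": 9.6,"ax": 0,"ay": 0,"az": -0.22,"claw": 1},
  {"dx": 11,"dy": 13,"dz": 12,"ax": 0,"ay": 0,"az": -0.275,"claw": 1},
  {"dx": 13.2,"dy": 15.6,"dz": 14.4,"ax": 0,"ay": 0,"az": -0.33,"claw": 1},
  {"dx": 15.4,"dy": 18.2,"dz": 16.8,"ax": 0,"ay": 0,"az": -0.385,"claw": 1},
  {"dx": 17.6,"dy": 20.8,"dz": 19.2,"ax": 0,"ay": 0,"az": -0.44,"claw": 1},
])

```text
clock: 0.77
eef_pos: [397.5, -401.6, 396.0]
tool_rot: [-1.571, -0.0, 3.046]
force: [0.4, -0.3, 0.3]
width: -0.1
```

Request:
servo_tool([
  {"dx": 3,"dy": 2.8,"dz": 0.5,"ax": 0,"ay": 0,"az": 0,"claw": 1},
  {"dx": 6,"dy": 5.6,"dz": 1,"ax": 0,"ay": 0,"az": 0,"claw": 1},
  {"dx": 9,"dy": 8.5,"dz": 1.5,"ax": 0,"ay": 0,"az": 0,"claw": 1},
  {"dx": 12,"dy": 11.4,"dz": 2,"ax": 0,"ay": 0,"az": 0,"claw": 1},
  {"dx": 14,"dy": 15,"dz": 2,"ax": 0,"ay": 0,"az": 0,"claw": 1},
  {"dx": 16,"dy": 18.6,"dz": 2,"ax": 0,"ay": 0,"az": 0,"claw": 1},
  {"dx": 17,"dy": 22.5,"dz": 2,"ax": 0,"ay": 0,"az": 0,"claw": 1},
  {"dx": 18,"dy": 26.4,"dz": 2,"ax": 0,"ay": 0,"az": 0,"claw": 1},
])

```text
clock: 1.43
eef_pos: [577.4, -137.2, 414.3]
tool_rot: [-1.571, -0.001, 3.049]
force: [0.7, -1.3, -1.6]
width: 0.1
```

Request:
servo_tool([
  {"dx": 0,"dy": 4,"dz": 0,"ax": 0,"ay": 0,"az": 0,"claw": 1},
  {"dx": 0,"dy": 8,"dz": 0,"ax": 0,"ay": 0,"az": 0,"claw": 1},
  {"dx": 0,"dy": 12,"dz": 0,"ax": 0,"ay": 0,"az": 0,"claw": 1},
  {"dx": 0,"dy": 16,"dz": 0,"ax": 0,"ay": 0,"az": 0,"claw": 1},
  {"dx": -0.4,"dy": 20,"dz": 0,"ax": 0,"ay": 0,"az": 0,"claw": 1},
  {"dx": -0.8,"dy": 24,"dz": 0,"ax": 0,"ay": 0,"az": 0,"claw": 1},
  {"dx": -1.2,"dy": 28,"dz": 0,"ax": 0,"ay": 0,"az": 0,"claw": 1},
  {"dx": -1.3,"dy": 30.9,"dz": -2,"ax": 0,"ay": 0,"az": 0,"claw": 1},
])

```text
clock: 2.1
eef_pos: [564.4, 174.9, 398.1]
tool_rot: [-1.576, 0.005, 3.052]
force: [0.2, 1.1, -0.5]
width: 0.1
```

Request:
servo_tool([
  {"dx": 0,"dy": 0,"dz": -4,"ax": 0,"ay": 0,"az": 0,"claw": 1},
  {"dx": 0,"dy": 0,"dz": -8,"ax": 0,"ay": 0,"az": 0,"claw": 1},
  {"dx": 0,"dy": 0,"dz": -12,"ax": 0,"ay": 0,"az": 0,"claw": 1},
  {"dx": 0,"dy": 0,"dz": -16,"ax": 0,"ay": 0,"az": 0,"claw": 1},
  {"dx": 0,"dy": 0,"dz": -20,"ax": 0,"ay": 0,"az": 0,"claw": 1},
  {"dx": 0,"dy": 0,"dz": -24,"ax": 0,"ay": 0,"az": 0,"claw": 1},
  {"dx": 0,"dy": 0,"dz": -27,"ax": 0,"ay": 0,"az": 0,"claw": 1},
  {"dx": 0,"dy": 0,"dz": -28,"ax": 0,"ay": 0,"az": 0,"claw": 1},
])

```text
clock: 2.77
eef_pos: [560.1, 168.4, 110.1]
tool_rot: [-1.567, -0.008, 3.049]
force: [-1.2, 0.2, -0.1]
width: -0.2
```

Run:
```python
from h import *
d=snap("top","pics/top1.png");s=snap("side","pics/side1.png")
a=cv2.resize(d["color"][150:270,220:320,::-1],None,fx=4,fy=4);b=cv2.resize(s["color"][130:270,220:340,::-1],None,fx=3.4286,fy=3.4286)
h=480
cv2.imwrite('pics/c5.png',np.hstack([a[:h],b[:h]]))
st=read_state();print(st["eef_pos"],st["tool_rot"],st["qpos"],st["force"]); print(proj(d,st["eef_pos"]),proj(s,st["eef_pos"]))
```

```text
[562.37079573 169.15202763 113.17575545] [-1.56879162 -0.00434086  3.04844273] [-0.3045146   0.65157971 -0.05575863  1.77799545  0.05131437  0.71820383
 -2.05162399] [0.38373265 0.00511486 1.75271287]
[262.79907966 188.41706371] [250.11937452 199.94648879]
```

View pics/c5.png

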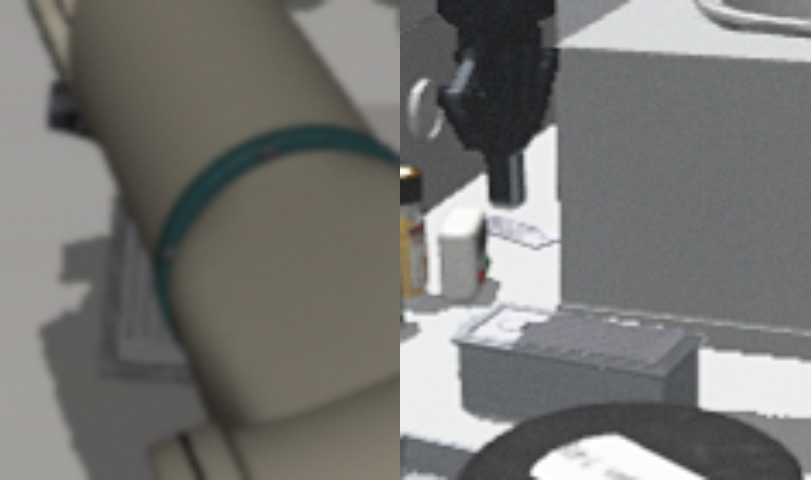

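Run:
```python
from h import *
s=snap("side","pics/side2.png"); im=s["color"][:,:,::-1].copy()
st=read_state();p=proj(s,st["eef_pos"]);print(p,st["eef_pos"],st["clock"])
c=cv2.resize(im[120:240,210:310],None,fx=6,fy=6,interpolation=cv2.INTER_NEAREST)
q=(int((p[0]-210+.5)*6),int((p[1]-120+.5)*6));cv2.drawMarker(c,q,(0,0,255))
cv2.imwrite('pics/c6.png',c[:600])
```

```text
[249.25859943 199.09394659] [564.14345687 169.7701909  115.26698787] 2.9167
```

View pics/c6.png

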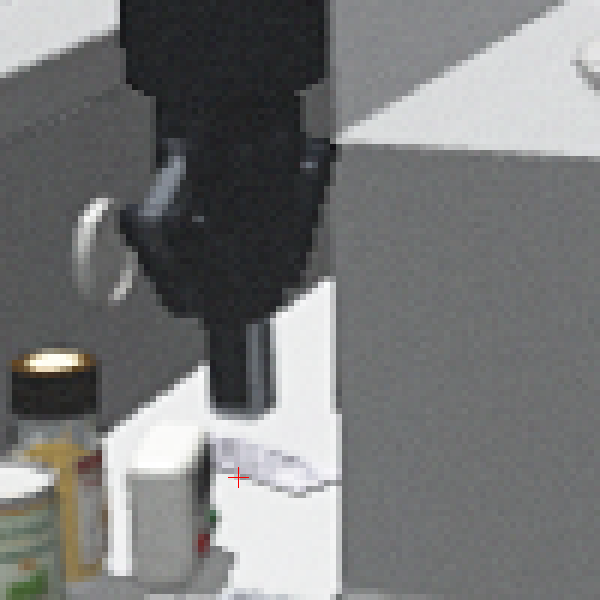

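Request:
servo_tool([
  {"dx": 0,"dy": 0,"dz": -1,"ax": 0,"ay": 0,"az": 0,"claw": 1},
  {"dx": 0,"dy": 0,"dz": -2,"ax": 0,"ay": 0,"az": 0,"claw": 1},
  {"dx": 0,"dy": 0,"dz": -3,"ax": 0,"ay": 0,"az": 0,"claw": 1},
  {"dx": 0,"dy": 0,"dz": -3,"ax": 0,"ay": 0,"az": 0,"claw": 1},
  {"dx": 0,"dy": 0,"dz": -3,"ax": 0,"ay": 0,"az": 0,"claw": 1},
  {"dx": 0,"dy": 0,"dz": -3,"ax": 0,"ay": 0,"az": 0,"claw": 1},
])

```text
clock: 3.42
eef_pos: [564.2, 169.8, 85.3]
tool_rot: [-1.571, 0.0, 3.048]
force: [0.0, 0.7, -0.1]
width: -0.2
```

Run:
```python
from h import *
s=snap("side","pics/side3.png"); im=s["color"][:,:,::-1].copy()
st=read_state();p=proj(s,st["eef_pos"]);print(p,st["eef_pos"],st["tool_rot"],st["force"],st["clock"])
c=cv2.resize(im[150:250,210:310],None,fx=6,fy=6,interpolation=cv2.INTER_NEAREST)
q=(int((p[0]-210+.5)*6),int((p[1]-150+.5)*6));cv2.drawMarker(c,q,(0,0,255))
cv2.imwrite('pics/c7.png',c[:600])
```

```text
[249.73541479 211.30521971] [564.29736957 169.82520383  85.50945419] [-1.57108579e+00  7.26274642e-04  3.04839110e+00] [-0.46595654 -0.69200483  0.06783586] 3.4667
```

View pics/c7.png

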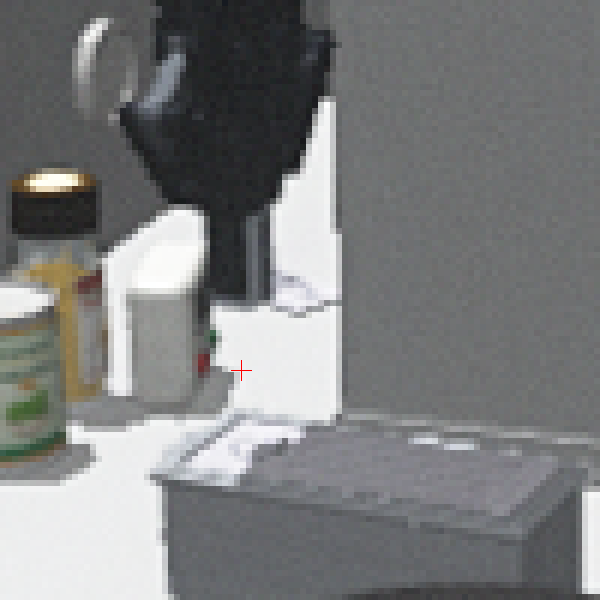

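Run:
```python
from h import *
import pickle
d=pickle.load(open('pics/top1.pkl','rb'))
for z in (150,180,220):
  print(z,[onz(d,u,176,z).round(0) for u in (232,241)])
s=pickle.load(open('pics/side3.pkl','rb'))
# tip pixel in side3
u,v=210+(240+.5)/6-.5,150+(303+.5)/6-.5
c,w=ray(s,u,v)
for y in (169.8,140,110): 
  X=c+w*(y-c[1])/w[1]; print(X)
X=c+w*(85.5-c[2])/w[2];print(X)
cv2.imwrite('pics/c8.png',cv2.resize(d["color"][110:250,180:330,::-1],None,fx=4,fy=4))
```

```text
150 [array([585., 237., 150.]), array([585., 217., 150.])]
180 [array([579., 234., 180.]), array([578., 214., 180.])]
220 [array([570., 230., 220.]), array([569., 211., 220.])]
[563.4315667  169.8        112.95806318]
[576.73076267 140.         101.49446945]
[590.11921498 110.          89.95393884]
[595.28633856  98.4218352   85.5       ]
```

View pics/c8.png

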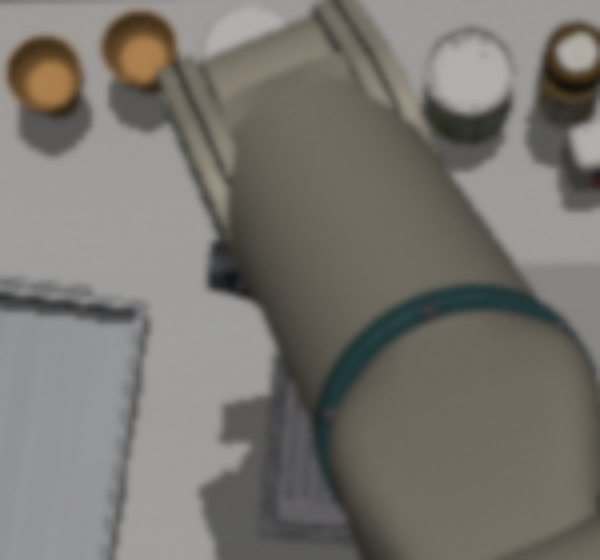

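Request:
servo_tool([
  {"dx": 0,"dy": 0.15,"dz": -0.6,"ax": 0,"ay": 0,"az": 0,"claw": 1},
  {"dx": 0,"dy": 0.15,"dz": -1.2,"ax": 0,"ay": 0,"az": 0,"claw": 1},
  {"dx": 0,"dy": 0.15,"dz": -1.8,"ax": 0,"ay": 0,"az": 0,"claw": 1},
  {"dx": 0,"dy": 0.15,"dz": -2.3,"ax": 0,"ay": 0,"az": 0,"claw": 1},
  {"dx": 0,"dy": 0.15,"dz": -2.3,"ax": 0,"ay": 0,"az": 0,"claw": 1},
])

```text
clock: 3.88
eef_pos: [562.9, 170.8, 60.6]
tool_rot: [-1.57, -0.002, 3.048]
force: [-0.0, -0.0, -0.3]
width: -0.3
```

Request:
servo_tool([
  {"dx": 0,"dy": 0,"dz": -0.3,"ax": 0,"ay": 0,"az": 0,"claw": 1},
  {"dx": 0,"dy": 0,"dz": -0.6,"ax": 0,"ay": 0,"az": 0,"claw": 1},
  {"dx": 0,"dy": 0,"dz": -0.6,"ax": 0,"ay": 0,"az": 0,"claw": 1},
])

```text
clock: 4.13
eef_pos: [563.7, 171.1, 55.6]
tool_rot: [-1.57, -0.001, 3.048]
force: [-0.6, 0.6, -0.5]
width: 0.1
```

Request:
servo_tool([
  {"dx": 0,"dy": 0,"dz": -0.4,"ax": 0,"ay": 0,"az": 0,"claw": 1},
  {"dx": 0,"dy": 0,"dz": -0.8,"ax": 0,"ay": 0,"az": 0,"claw": 1},
  {"dx": 0,"dy": 0,"dz": -1.2,"ax": 0,"ay": 0,"az": 0,"claw": 1},
  {"dx": 0,"dy": 0,"dz": -1.2,"ax": 0,"ay": 0,"az": 0,"claw": 1},
])

```text
clock: 4.47
eef_pos: [563.3, 171.0, 43.2]
tool_rot: [-1.57, -0.001, 3.048]
force: [-0.3, 0.5, 0.5]
width: -0.2
```

Run:
```python
from h import *
s=snap("side","pics/side4.png"); im=s["color"][:,:,::-1].copy()
st=read_state();p=proj(s,st["eef_pos"]);print(p,st["eef_pos"],st["tool_rot"],st["force"],st["clock"])
c=cv2.resize(im[150:250,210:310],None,fx=6,fy=6,interpolation=cv2.INTER_NEAREST)
q=(int((p[0]-210+.5)*6),int((p[1]-150+.5)*6));cv2.drawMarker(c,q,(0,0,255))
cv2.imwrite('pics/c9.png',c[:600])
```

```text
[250.60172112 228.37858111] [563.51960618 171.04084872  43.52724323] [-1.57032694e+00 -9.73397320e-04  3.04840986e+00] [-0.08622571  0.32812863  0.23818142] 4.5167
```

View pics/c9.png

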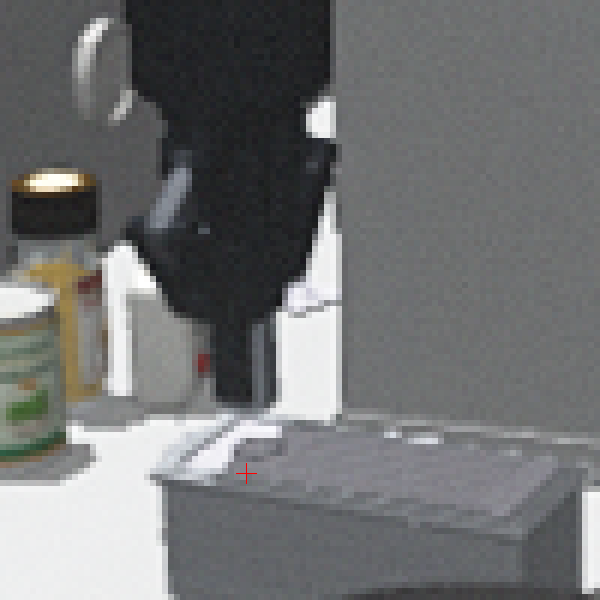

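Request:
servo_tool([
  {"dx": 0,"dy": 0,"dz": -0.4,"ax": 0,"ay": 0,"az": 0,"claw": 1},
  {"dx": 0,"dy": 0,"dz": -0.8,"ax": 0,"ay": 0,"az": 0,"claw": 1},
  {"dx": 0,"dy": 0,"dz": -1.0,"ax": 0,"ay": 0,"az": 0,"claw": 1},
  {"dx": 0,"dy": 0,"dz": -1.0,"ax": 0,"ay": 0,"az": 0,"claw": 1},
])

```text
clock: 4.85
eef_pos: [563.5, 171.0, 33.5]
tool_rot: [-1.57, -0.001, 3.048]
force: [0.2, -0.1, 0.1]
width: -0.3
```

Request:
servo_tool([
  {"dx": 0,"dy": 0,"dz": -0.2,"ax": 0,"ay": 0,"az": 0,"claw": 1},
  {"dx": 0,"dy": 0,"dz": -0.4,"ax": 0,"ay": 0,"az": 0,"claw": 1},
  {"dx": 0,"dy": 0,"dz": -0.4,"ax": 0,"ay": 0,"az": 0,"claw": 1},
])

```text
clock: 5.1
eef_pos: [563.8, 171.1, 29.8]
tool_rot: [-1.571, -0.0, 3.048]
force: [0.1, 0.1, -0.2]
width: 0.1
```

Request:
servo_tool([
  {"dx": 0,"dy": 0,"dz": -0.2,"ax": 0,"ay": 0,"az": 0,"claw": 1},
  {"dx": 0,"dy": 0,"dz": -0.4,"ax": 0,"ay": 0,"az": 0,"claw": 1},
  {"dx": 0,"dy": 0,"dz": -0.4,"ax": 0,"ay": 0,"az": 0,"claw": 1},
])

```text
clock: 5.35
eef_pos: [563.3, 171.4, 26.1]
tool_rot: [-1.571, -0.001, 3.049]
force: [-1.0, 0.9, 3.0]
width: -0.4
```

Request:
servo_tool([
  {"dx": 0,"dy": 0,"dz": -0.2,"ax": 0,"ay": 0,"az": 0,"claw": 1},
  {"dx": 0,"dy": 0,"dz": -0.4,"ax": 0,"ay": 0,"az": 0,"claw": 1},
  {"dx": 0,"dy": 0,"dz": -0.4,"ax": 0,"ay": 0,"az": 0,"claw": 1},
])

```text
clock: 5.6
eef_pos: [564.0, 171.0, 21.6]
tool_rot: [-1.571, 0.0, 3.048]
force: [-0.1, 0.7, -0.5]
width: -0.2
```

Request:
servo_tool([
  {"dx": 0,"dy": 0,"dz": -0.2,"ax": 0,"ay": 0,"az": 0,"claw": 1},
  {"dx": 0,"dy": 0,"dz": -0.4,"ax": 0,"ay": 0,"az": 0,"claw": 1},
  {"dx": 0,"dy": 0,"dz": -0.4,"ax": 0,"ay": 0,"az": 0,"claw": 1},
])

```text
clock: 5.85
eef_pos: [563.8, 171.0, 17.6]
tool_rot: [-1.57, -0.0, 3.048]
force: [-0.3, 1.0, 0.1]
width: 0.0
```

Request:
servo_tool([
  {"dx": 0,"dy": 0,"dz": -0.3,"ax": 0,"ay": 0,"az": 0,"claw": 1},
  {"dx": 0,"dy": 0,"dz": -0.6,"ax": 0,"ay": 0,"az": 0,"claw": 1},
  {"dx": 0,"dy": 0,"dz": -0.6,"ax": 0,"ay": 0,"az": 0,"claw": 1},
])

```text
clock: 6.1
eef_pos: [563.5, 171.0, 11.4]
tool_rot: [-1.57, -0.001, 3.048]
force: [0.1, -0.0, -0.6]
width: -0.0
```

Run:
```python
from h import *
s=snap("side","pics/side5.png"); im=s["color"][:,:,::-1].copy()
st=read_state();p=proj(s,st["eef_pos"]);print(p,st["eef_pos"],st["tool_rot"],st["force"],st["clock"])
c=cv2.resize(im[150:250,210:310],None,fx=6,fy=6,interpolation=cv2.INTER_NEAREST)
cv2.imwrite('pics/c10.png',c[:600])
```

```text
[251.12977847 240.87584899] [563.61681598 171.07134586  11.66286358] [-1.57045232e+00 -7.08108384e-04  3.04835349e+00] [ 0.59613035 -0.04582346 -0.43448871] 6.15
```

View pics/c10.png

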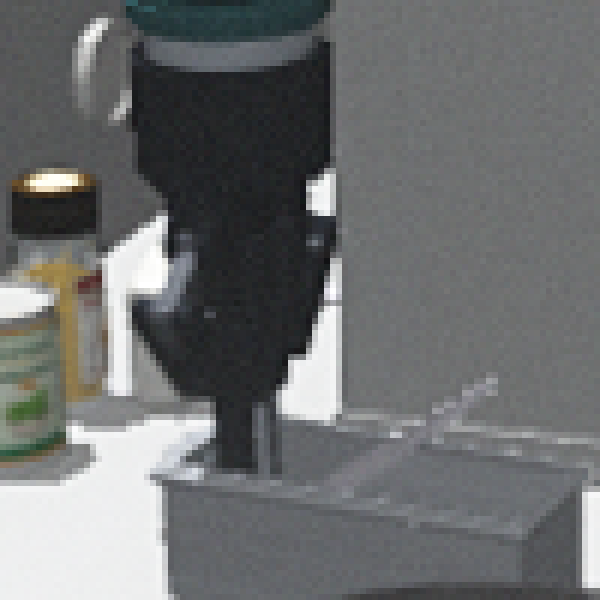

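Request:
servo_tool([
  {"dx": 0,"dy": 0,"dz": -0.3,"ax": 0,"ay": 0,"az": 0,"claw": 1},
  {"dx": 0,"dy": 0,"dz": -0.6,"ax": 0,"ay": 0,"az": 0,"claw": 1},
  {"dx": 0,"dy": 0,"dz": -0.6,"ax": 0,"ay": 0,"az": 0,"claw": 1},
])

```text
clock: 6.4
eef_pos: [563.6, 171.1, 5.5]
tool_rot: [-1.57, -0.001, 3.048]
force: [-0.0, 0.2, 0.7]
width: 0.4
```

Request:
servo_tool([
  {"dx": 0,"dy": 0,"dz": -0.2,"ax": 0,"ay": 0,"az": 0,"claw": 1},
  {"dx": 0,"dy": 0,"dz": -0.4,"ax": 0,"ay": 0,"az": 0,"claw": 1},
  {"dx": 0,"dy": 0,"dz": -0.4,"ax": 0,"ay": 0,"az": 0,"claw": 1},
])

```text
clock: 6.65
eef_pos: [563.7, 171.1, 1.7]
tool_rot: [-1.571, -0.001, 3.048]
force: [0.4, -0.3, -0.2]
width: -0.4
```

Run:
```python
from h import *
s=snap("side","pics/side6.png"); im=s["color"][:,:,::-1].copy()
st=read_state();p=proj(s,st["eef_pos"]);print(p,st["eef_pos"],st["tool_rot"],st["force"],st["clock"])
c=cv2.resize(im[150:250,210:310],None,fx=6,fy=6,interpolation=cv2.INTER_NEAREST)
cv2.imwrite('pics/c11.png',c[:600])
```

```text
[251.23928853 244.6590701 ] [563.76152896 171.11906671   1.88737868] [-1.57059329e+00 -3.97416557e-04  3.04836255e+00] [ 0.6397078  -0.87395103  0.3245061 ] 6.7
```

View pics/c11.png

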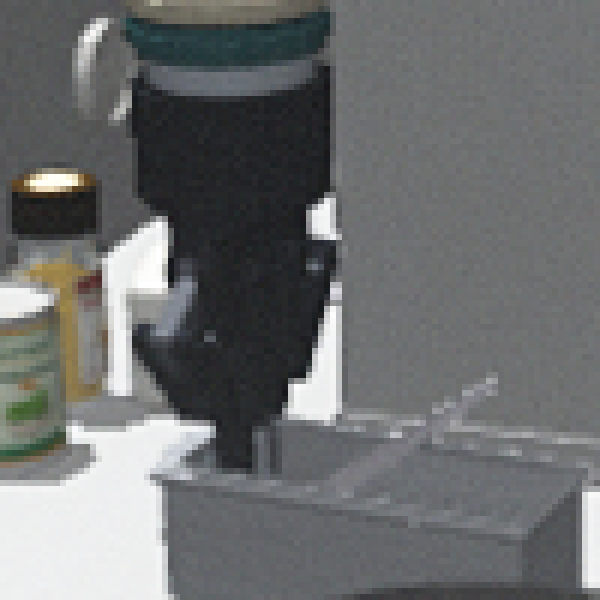

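Request:
servo_tool([
  {"dx": 0,"dy": 0,"dz": 2,"ax": 0,"ay": 0,"az": 0,"claw": 1},
  {"dx": 0,"dy": 0,"dz": 5,"ax": 0,"ay": 0,"az": 0,"claw": 1},
  {"dx": 0,"dy": 0,"dz": 9,"ax": 0,"ay": 0,"az": 0,"claw": 0},
  {"dx": 0,"dy": 0,"dz": 13,"ax": 0,"ay": 0,"az": 0,"claw": -1},
  {"dx": 0,"dy": 0,"dz": 17,"ax": 0,"ay": 0,"az": 0,"claw": -1},
  {"dx": 0,"dy": 0,"dz": 17,"ax": 0,"ay": 0,"az": 0,"claw": -1},
])

```text
clock: 7.2
eef_pos: [569.2, 172.9, 180.3]
tool_rot: [-1.577, 0.014, 3.048]
force: [1.7, -0.2, -0.0]
width: 48.1
```

Run:
```python
from h import *
import pickle
s0=pickle.load(open('pics/side0.pkl','rb'))
print('start proj',proj(s0,[220.7,-610.7,202.3]))
s=snap("side","pics/side7.png"); im=s["color"][:,:,::-1].copy()
d=snap("top","pics/top7.png")
st=read_state();p=proj(s,st["eef_pos"]);print(p,st["eef_pos"],st["tool_rot"],st["force"],st["clock"],st["width"])
c=cv2.resize(im[140:250,210:310],None,fx=5,fy=5,interpolation=cv2.INTER_NEAREST)
q=(int((p[0]-210+.5)*5),int((p[1]-140+.5)*5));cv2.drawMarker(c,q,(0,0,255))
e=cv2.resize(s0["color"][60:115,410:455,::-1],None,fx=6,fy=10)[:550]
cv2.imwrite('pics/c12.png',np.hstack([c,e]))
```

```text
start proj [429.47594404 112.88986021]
[247.37375606 174.37220321] [565.26560663 171.56905933 174.31219144] [-1.57262846  0.00429592  3.04820204] [-0.33748588  0.48094646 -0.64349635] 7.3 62.85831609270863
```

View pics/c12.png

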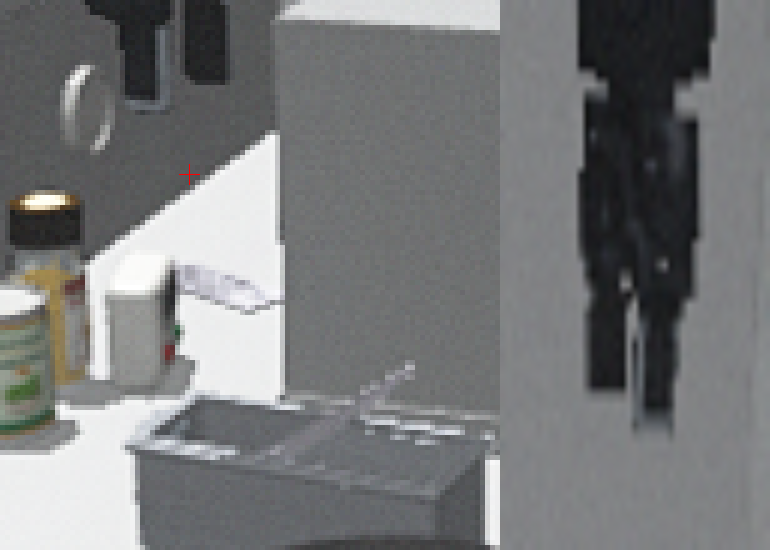

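View pics/top7.png

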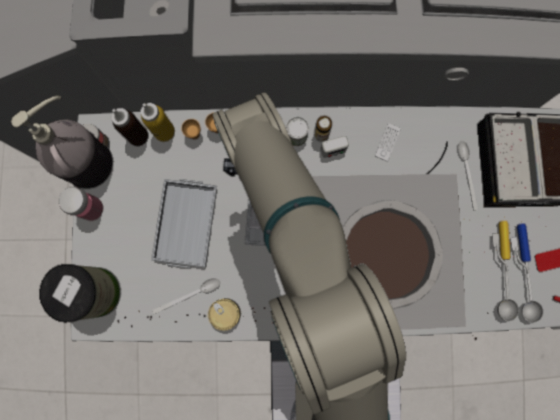

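Run:
```python
from h import *
import pickle
s=pickle.load(open('pics/side7.pkl','rb'))
cv2.imwrite('pics/c13.png',cv2.resize(s["color"][200:250,235:315,::-1],None,fx=10,fy=10,interpolation=cv2.INTER_CUBIC))
d=pickle.load(open('pics/top7.pkl','rb'))
cv2.imwrite('pics/c14.png',cv2.resize(d["color"][180:255,230:290,::-1],None,fx=8,fy=8,interpolation=cv2.INTER_CUBIC))
# predicted plate corners
bx=np.array([514.1,175.7]);th=-0.092
R=np.array([[np.cos(th),-np.sin(th)],[np.sin(th),np.cos(th)]])
for y in(25,-25):
  for x,z in((-36,87),(-36,93)):
    P=np.r_[bx+R@[x,y],z]; p=proj(s,P);q=proj(d,P);print(y,x,z,P.round(1),((p-[235,200])*10).round(),((q-[230,180])*8).round())
```

```text
25 -36 87 [480.5 203.9  87. ] [439. 199.] [152. 360.]
25 -36 93 [480.5 203.9  93. ] [438. 174.] [150. 358.]
-25 -36 87 [476.  154.1  87. ] [533. 123.] [321. 372.]
-25 -36 93 [476.  154.1  93. ] [533.  99.] [321. 370.]
```

View pics/c13.png

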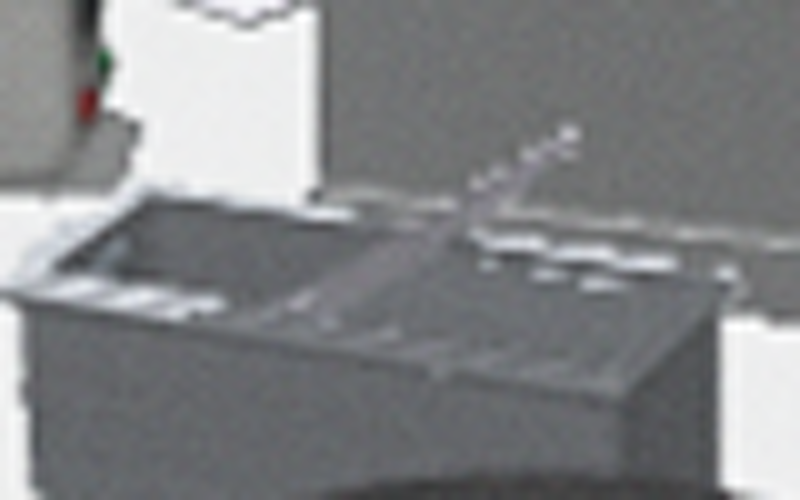

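View pics/c14.png

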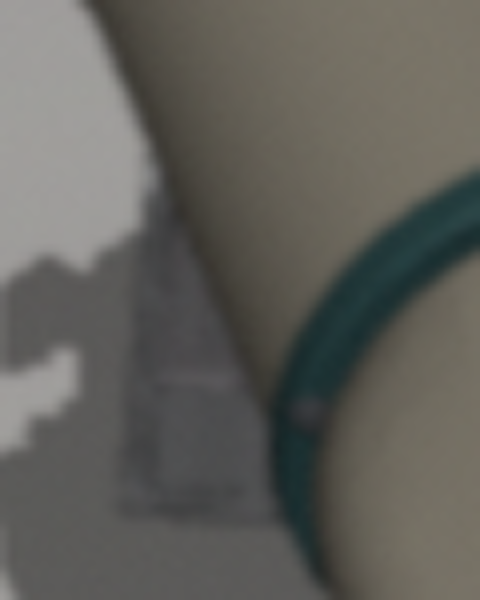

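Run:
```python
from h import *
import pickle
s=pickle.load(open('pics/side7.pkl','rb'));d=pickle.load(open('pics/top7.pkl','rb'))
c,w=ray(s,235+(570+.5)/10-.5,200+(130+.5)/10-.5)
for y in (152,154.5,157): print((c+w*(y-c[1])/w[1]).round(1))
for u,v in((155,378),(240,385)): print(onz(d,230+(u+.5)/8-.5,180+(v+.5)/8-.5,90).round(1))
```

```text
[468.9 152.   86.5]
[468.  154.5  87.5]
[467.2 157.   88.5]
[475.9 203.8  90. ]
[473.4 178.9  90. ]
```

Request:
servo_tool([
  {"dx": -1.5,"dy": 0.1,"dz": 0,"ax": 0.011,"ay": 0.12,"az": 0,"claw": -1},
  {"dx": -3,"dy": 0.2,"dz": 0,"ax": 0.022,"ay": 0.24,"az": 0,"claw": -1},
  {"dx": -4.5,"dy": 0.3,"dz": -1,"ax": 0.033,"ay": 0.36,"az": 0,"claw": -1},
  {"dx": -6,"dy": 0.4,"dz": -2,"ax": 0.044,"ay": 0.48,"az": 0,"claw": -1},
  {"dx": -7.4,"dy": 0.6,"dz": -3.2,"ax": 0.055,"ay": 0.598,"az": 0,"claw": -1},
  {"dx": -7.4,"dy": 0.6,"dz": -3.2,"ax": 0.055,"ay": 0.598,"az": 0,"claw": -1},
  {"dx": -7.4,"dy": 0.6,"dz": -3.2,"ax": 0.055,"ay": 0.598,"az": 0,"claw": -1},
  {"dx": -7.4,"dy": 0.6,"dz": -3.2,"ax": 0.055,"ay": 0.598,"az": 0,"claw": -1},
])

```text
clock: 7.97
eef_pos: [489.7, 177.5, 140.4]
tool_rot: [-1.57, -0.599, 3.049]
force: [0.3, -0.3, 0.3]
width: 85.6
```

```bash
cat > look.py <<'E'
from h import *
import sys
from scipy.spatial.transform import Rotation as Ro
n=sys.argv[1]
s=snap("side",f"pics/s{n}.png"); im=s["color"][:,:,::-1].copy()
st=read_state();y=Ro.from_euler('xyz',st["tool_rot"]).as_matrix()
print(st["eef_pos"].round(1),'dir',y[:,1].round(3),'jaw',y[:,2].round(3),st["force"].round(1),st["clock"],st["width"].round(1),st["qpos"].round(2))
x0,y0,x1,y1,f=[int(a) for a in sys.argv[2:7]]
c=cv2.resize(im[y0:y1,x0:x1],None,fx=f,fy=f,interpolation=cv2.INTER_CUBIC)
for k,col in((0,(0,0,255)),(28,(0,255,0)),(40,(255,0,0))):
    p=proj(s,st["eef_pos"]-k*y[:,1]); cv2.drawMarker(c,(int((p[0]-x0+.5)*f),int((p[1]-y0+.5)*f)),col,markerSize=14)
cv2.imwrite(f"pics/l{n}.png",c)
E
python3 look.py 8 220 120 330 250 6; echo; python3 -c "
from h import *
d=snap('top','pics/t8.png');cv2.imwrite('pics/l8t.png',cv2.resize(d['color'][140:260,200:320,::-1],None,fx=5,fy=5))"
```

```text
Traceback (most recent call last):
  File "look.py", line 7, in <module>
    print(st["eef_pos"].round(1),'dir',y[:,1].round(3),'jaw',y[:,2].round(3),st["force"].round(1),st["clock"],st["width"].round(1),st["qpos"].round(2))
                                                                                                              ^^^^^^^^^^^^^^^^^
AttributeError: 'float' object has no attribute 'round'
```

View pics/l8t.png

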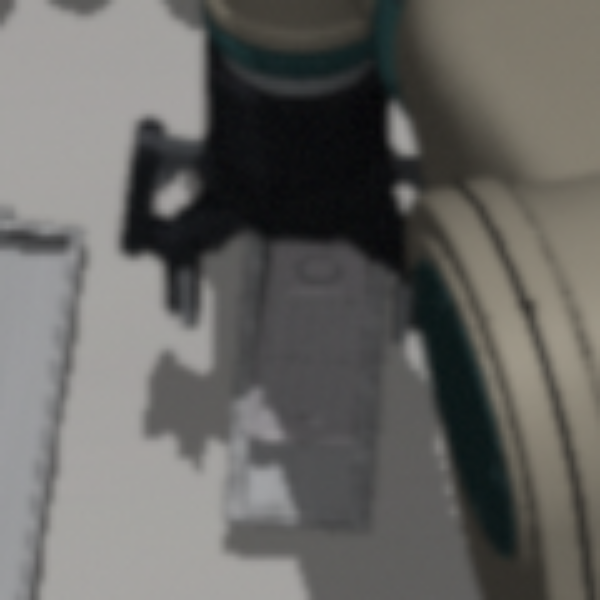

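```bash
sed -i 's/st\["width"\].round(1)/round(st["width"],1)/' look.py; python3 look.py 8 220 120 330 250 5
python3 - <<'E'
from h import *
from scipy.spatial.transform import Rotation as Ro
import pickle
d=pickle.load(open('pics/t8.pkl','rb'))
c=cv2.resize(d['color'][160:260,230:300,::-1],None,fx=8,fy=8,interpolation=cv2.INTER_CUBIC)
c=cv2.convertScaleAbs(c,alpha=1.5)
st=read_state();y=Ro.from_euler('xyz',st["tool_rot"]).as_matrix()
for k in (28,40):
  for w in (-42,42):
    p=proj(d,st["eef_pos"]-k*y[:,1]+w*y[:,2]); print(k,w,((p-[200,140])*5).round())
cv2.imwrite('pics/l8u.png',c[:800])
E
```

```text
[490.7 177.9 142.7] dir [-0.558  0.052 -0.828] jaw [-0.092 -0.996 -0.001] [ 0.3  0.4 -0.4] 8.1167 85.2 [-0.19  0.87 -0.14  1.4  -0.11  1.44 -1.93]
28 -42 [200. 338.]
28 42 [389. 351.]
40 -42 [199. 319.]
40 42 [390. 333.]
```

View pics/l8.png

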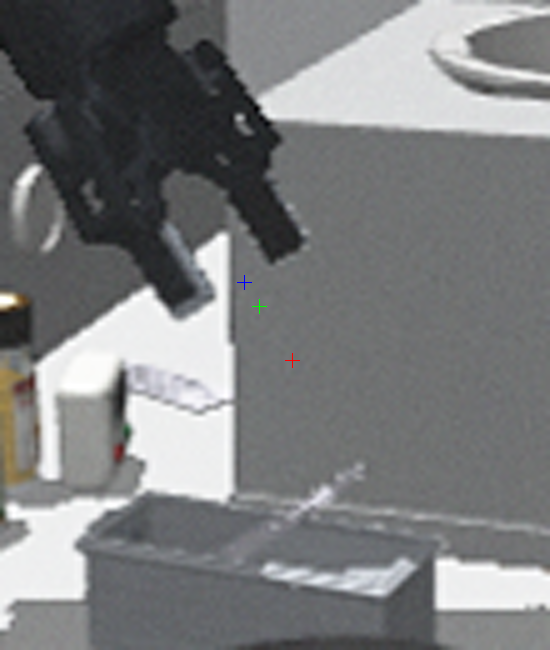

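View pics/l8u.png

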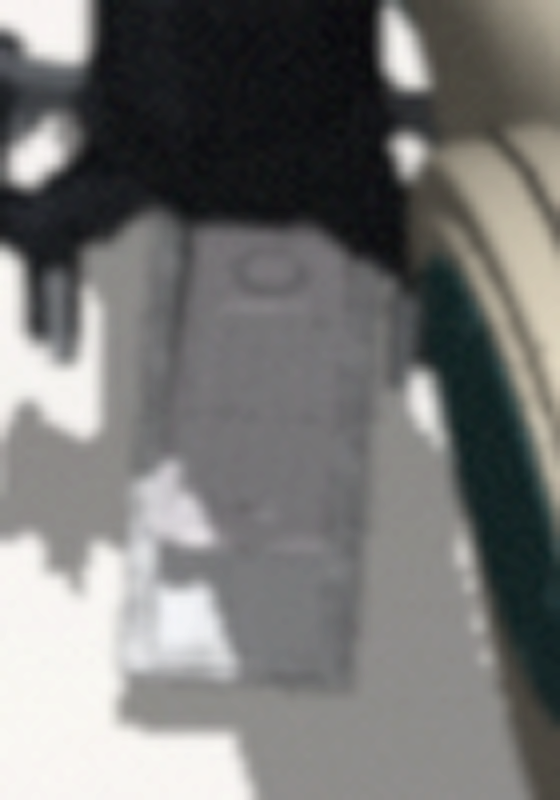

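Request:
servo_tool([
  {"dx": 0,"dy": 0,"dz": -2.5,"ax": 0,"ay": 0,"az": 0,"claw": -1},
  {"dx": -0.1,"dy": 0,"dz": -4.8,"ax": 0,"ay": 0,"az": 0,"claw": -1},
  {"dx": -1.1,"dy": 0.1,"dz": -6.3,"ax": 0,"ay": 0,"az": 0,"claw": -1},
  {"dx": -2.1,"dy": 0.2,"dz": -7.8,"ax": 0,"ay": 0,"az": 0,"claw": -1},
  {"dx": -2.8,"dy": 0.2,"dz": -8.8,"ax": 0,"ay": 0,"az": 0,"claw": -1},
  {"dx": -3.4,"dy": 0.2,"dz": -9.7,"ax": 0,"ay": 0,"az": 0,"claw": -1},
  {"dx": -3.4,"dy": 0.2,"dz": -9.7,"ax": 0,"ay": 0,"az": 0,"claw": -1},
  {"dx": -3.4,"dy": 0.2,"dz": -9.7,"ax": 0,"ay": 0,"az": 0,"claw": -1},
])

```text
clock: 8.78
eef_pos: [456.6, 179.6, 44.8]
tool_rot: [-1.571, -0.598, 3.049]
force: [0.9, 0.1, -0.5]
width: 85.6
```

```bash
python3 look.py 9 230 140 330 250 7
python3 - <<'E'
from h import *
d=snap('top','pics/t9.png')
c=cv2.resize(d['color'][170:260,225:300,::-1],None,fx=8,fy=8,interpolation=cv2.INTER_CUBIC)
cv2.imwrite('pics/l9u.png',cv2.convertScaleAbs(c,alpha=1.5))
E
```

```text
[457.2 179.6  44.8] dir [-0.56   0.052 -0.827] jaw [-0.093 -0.996 -0.   ] [-0.6 -0.5  0.3] 8.8333 85.6 [-0.19  0.95 -0.15  1.54 -0.11  1.21 -1.91]
```

View pics/l9.png

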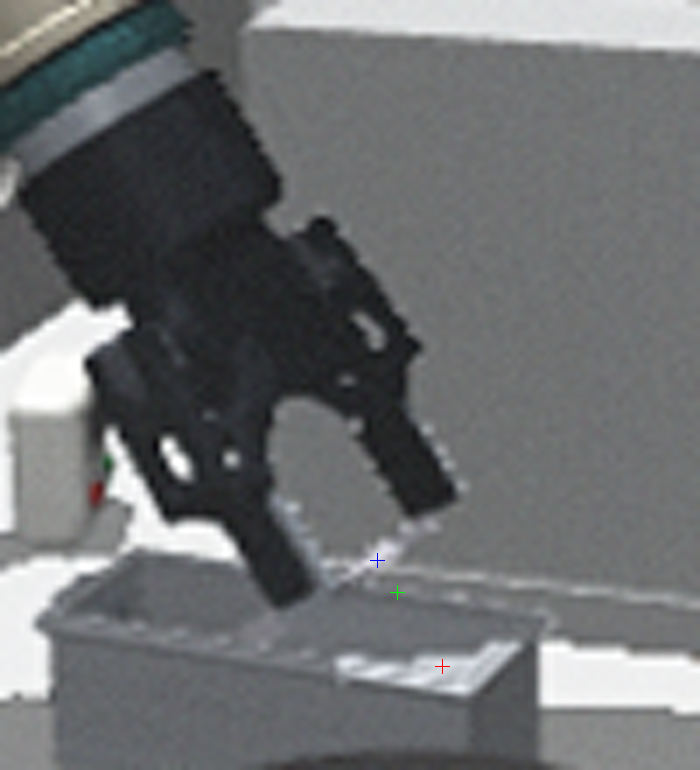

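View pics/l9u.png

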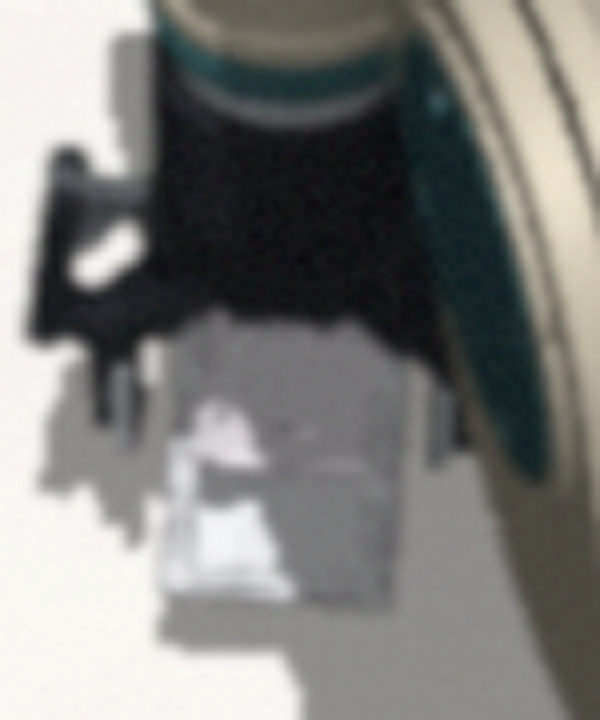

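Request:
servo_tool([
  {"dx": -0.2,"dy": 0,"dz": -0.4,"ax": 0,"ay": 0,"az": 0,"claw": -1},
  {"dx": -0.2,"dy": 0,"dz": -0.4,"ax": 0,"ay": 0,"az": 0,"claw": 0},
  {"dx": -0.2,"dy": 0,"dz": -0.4,"ax": 0,"ay": 0,"az": 0,"claw": 1},
  {"dx": -0.2,"dy": 0,"dz": -0.4,"ax": 0,"ay": 0,"az": 0,"claw": 1},
  {"dx": -0.2,"dy": 0,"dz": -0.4,"ax": 0,"ay": 0,"az": 0,"claw": 1},
  {"dx": -0.2,"dy": 0,"dz": -0.4,"ax": 0,"ay": 0,"az": 0,"claw": 1},
  {"dx": -0.2,"dy": 0,"dz": -0.4,"ax": 0,"ay": 0,"az": 0,"claw": 1},
  {"dx": -0.2,"dy": 0,"dz": -0.4,"ax": 0,"ay": 0,"az": 0,"claw": 1},
])

```text
clock: 9.55
eef_pos: [454.3, 179.2, 39.3]
tool_rot: [-1.57, -0.6, 3.048]
force: [0.4, -0.5, 3.2]
width: 48.1
```

```bash
python3 look.py 10 230 140 330 250 7
python3 - <<'E'
from h import *
d=snap('top','pics/t10.png')
c=cv2.resize(d['color'][170:260,225:300,::-1],None,fx=8,fy=8,interpolation=cv2.INTER_CUBIC)
cv2.imwrite('pics/l10u.png',cv2.convertScaleAbs(c,alpha=1.5))
E
```

```text
[454.2 179.3  39.3] dir [-0.562  0.052 -0.825] jaw [-0.093 -0.996  0.001] [ 1.1 -0.2  3.1] 9.6 48.7 [-0.19  0.96 -0.15  1.54 -0.11  1.2  -1.91]
```

View pics/l10.png

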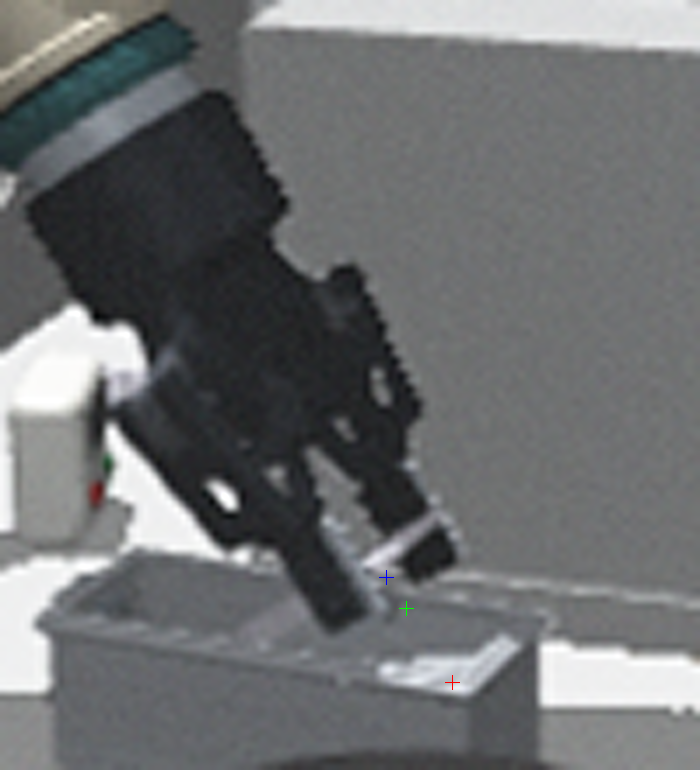

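View pics/l10u.png

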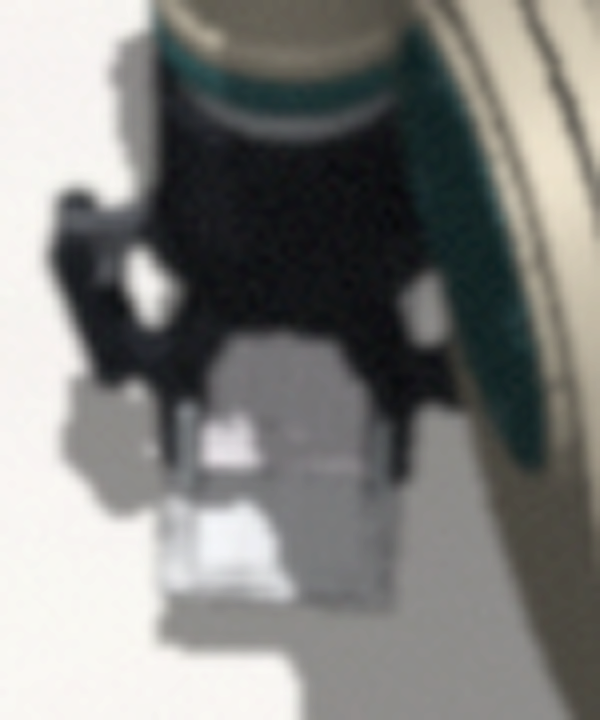

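Request:
servo_tool([
  {"dx": -0.5,"dy": 0,"dz": 0.55,"ax": 0,"ay": 0,"az": 0,"claw": 1},
  {"dx": -1.2,"dy": 0.1,"dz": 1.3,"ax": 0,"ay": 0,"az": 0,"claw": 1},
  {"dx": -2,"dy": 0.2,"dz": 2.2,"ax": 0,"ay": 0,"az": 0,"claw": 1},
  {"dx": -3,"dy": 0.3,"dz": 3.3,"ax": 0,"ay": 0,"az": 0,"claw": 1},
  {"dx": -4,"dy": 0.4,"dz": 4.5,"ax": 0,"ay": 0,"az": 0,"claw": 1},
  {"dx": -4,"dy": 0.4,"dz": 7,"ax": 0,"ay": 0,"az": 0,"claw": 1},
  {"dx": -4,"dy": 0.4,"dz": 10,"ax": 0,"ay": 0,"az": 0,"claw": 1},
  {"dx": -4,"dy": 0.4,"dz": 13,"ax": 0,"ay": 0,"az": 0,"claw": 1},
])

```text
clock: 10.32
eef_pos: [412.0, 183.0, 170.8]
tool_rot: [-1.569, -0.603, 3.049]
force: [1.3, 0.6, -1.6]
width: 48.6
```

```bash
python3 look.py 11 190 100 330 240 5
```

```text
[414.5 184.3 175.9] dir [-0.558  0.053 -0.828] jaw [-0.092 -0.996 -0.002] [0.6 0.8 1.9] 10.3667 48.7 [-0.2   0.73 -0.17  1.61 -0.14  1.35 -1.95]
```

View pics/l11.png

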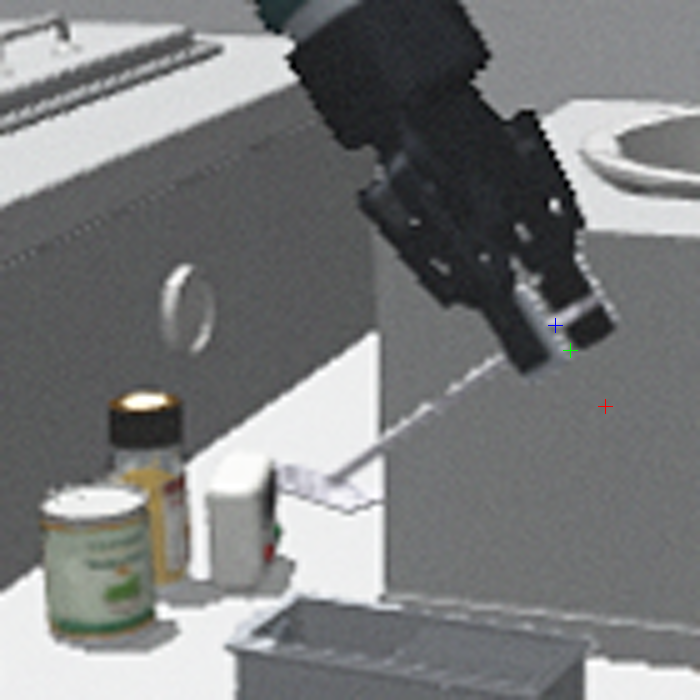

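Request:
servo_tool([
  {"dx": 0,"dy": 0,"dz": 0,"ax": 0,"ay": 0,"az": 0,"claw": 1},
  {"dx": 0,"dy": 1,"dz": 0,"ax": -0.009,"ay": -0.09,"az": -0.007,"claw": 1},
  {"dx": 0.5,"dy": 4,"dz": 0,"ax": -0.018,"ay": -0.18,"az": -0.014,"claw": 1},
  {"dx": 1,"dy": 7.5,"dz": 0,"ax": -0.027,"ay": -0.27,"az": -0.021,"claw": 1},
  {"dx": 1.5,"dy": 11,"dz": 0,"ax": -0.036,"ay": -0.36,"az": -0.028,"claw": 1},
  {"dx": 2,"dy": 14.5,"dz": 0,"ax": -0.045,"ay": -0.45,"az": -0.035,"claw": 1},
  {"dx": 2.6,"dy": 18,"dz": 0,"ax": -0.051,"ay": -0.548,"az": -0.043,"claw": 1},
  {"dx": 2.6,"dy": 19.2,"dz": 0,"ax": -0.051,"ay": -0.548,"az": -0.043,"claw": 1},
])

```text
clock: 11.03
eef_pos: [432.3, 383.7, 169.5]
tool_rot: [-1.587, -0.052, 3.022]
force: [-2.0, 0.7, -1.6]
width: 48.6
```

Request:
servo_tool([
  {"dx": 0,"dy": 0,"dz": -2,"ax": 0,"ay": 0,"az": 0,"claw": 1},
  {"dx": 0,"dy": 0,"dz": -5,"ax": 0,"ay": 0,"az": 0,"claw": 1},
  {"dx": 0,"dy": 0,"dz": -8,"ax": 0,"ay": 0,"az": 0,"claw": 1},
  {"dx": 0,"dy": 0,"dz": -8,"ax": 0,"ay": 0,"az": 0,"claw": 1},
  {"dx": 0,"dy": 0,"dz": -8,"ax": 0,"ay": 0,"az": 0,"claw": 1},
  {"dx": 0,"dy": 0,"dz": -8,"ax": 0,"ay": 0,"az": 0,"claw": 1},
])

```text
clock: 11.53
eef_pos: [440.0, 375.2, 89.8]
tool_rot: [-1.582, -0.051, 3.008]
force: [0.3, 0.2, -1.0]
width: 48.2
```

```bash
python3 look.py 12 150 120 330 310 4
python3 - <<'E'
from h import *
d=snap('top','pics/t12.png')
c=cv2.resize(d['color'][150:290,130:270,::-1],None,fx=5,fy=5,interpolation=cv2.INTER_CUBIC)
cv2.imwrite('pics/l12u.png',cv2.convertScaleAbs(c,alpha=1.4)[:600])
E
```

```text
[440.7 375.7  90.5] dir [-0.047  0.019 -0.999] jaw [-0.134 -0.991 -0.012] [ 0.1  0.7 -1.5] 11.5833 48.2 [-0.68  0.68 -0.07  1.8  -0.    0.69 -2.44]
```

View pics/l12.png

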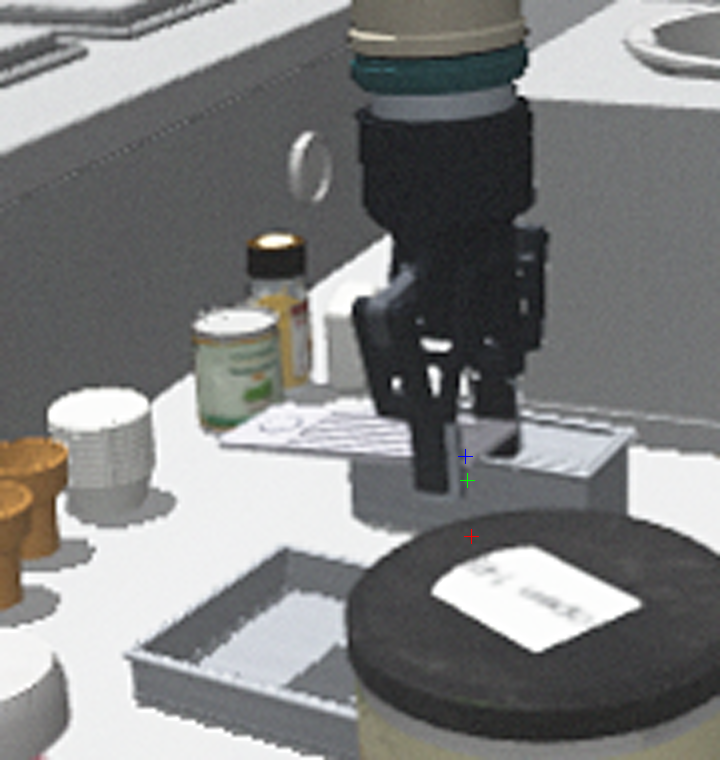

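View pics/l12u.png

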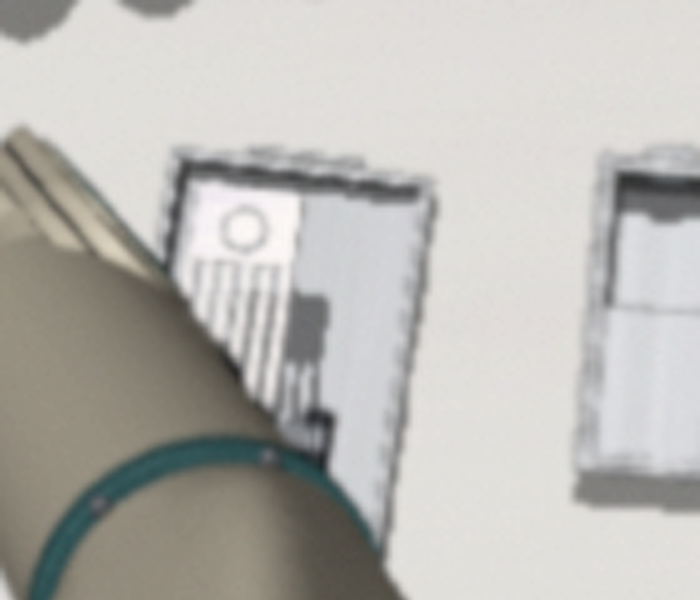

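Run:
```python
from h import *
import pickle
d=pickle.load(open('pics/t12.pkl','rb'))
th=-.135;R=np.array([[np.cos(th),np.sin(th)],[-np.sin(th),np.cos(th)]])
for z in (125,135,142):
  for u,v in ((190,180),(300,194),(243,230)):
    P=onz(d,130+(u+.5)/5-.5,150+(v+.5)/5-.5,z); print(z,P.round(1),(R@(P[:2]-[496,368])).round(1))
s=pickle.load(open('pics/s12.pkl','rb'))
c,w=ray(s,150+278/4,120+424/4)  # dimple
P=onz(d,130+243/5,150+230/5,135);k=(P[1]-c[1])/w[1];print('dimple by side at y',(c+k*w).round(1))
```

```text
125 [571.6 389.9 125. ] [71.9 31.9]
125 [563.8 338.2 125. ] [ 71.2 -20.4]
125 [547.5 364.7 125. ] [51.4  3.6]
135 [569.6 387.7 135. ] [70.2 29.4]
135 [561.8 336.4 135. ] [ 69.5 -22.5]
135 [545.6 362.6 135. ] [49.9  1.3]
142 [568.1 386.1 142. ] [69.  27.6]
142 [560.4 335.1 142. ] [ 68.3 -24. ]
142 [544.3 361.2 142. ] [48.8 -0.3]
dimple by side at y [543.  361.7 127.7]
```

Request:
servo_tool([
  {"dx": 0,"dy": 0,"dz": -2,"ax": 0,"ay": 0,"az": 0,"claw": 1},
  {"dx": 0,"dy": 0,"dz": -4.5,"ax": 0,"ay": 0,"az": 0,"claw": 1},
  {"dx": 0,"dy": 0,"dz": -7,"ax": 0,"ay": 0,"az": 0,"claw": 1},
  {"dx": 0,"dy": 0,"dz": -9,"ax": 0,"ay": 0,"az": 0,"claw": 1},
  {"dx": 0,"dy": 0,"dz": -10,"ax": 0,"ay": 0,"az": 0,"claw": 1},
  {"dx": 0,"dy": 0,"dz": -10.5,"ax": 0,"ay": 0,"az": 0,"claw": 1},
  {"dx": 0,"dy": 0,"dz": -10.8,"ax": 0,"ay": 0,"az": 0,"claw": 1},
  {"dx": 0,"dy": 0,"dz": -10.8,"ax": 0,"ay": 0,"az": 0,"claw": 1},
])

```text
clock: 12.3
eef_pos: [440.6, 375.7, -18.1]
tool_rot: [-1.583, -0.049, 3.008]
force: [-0.0, 0.7, -1.7]
width: 48.5
```

Request:
servo_tool([
  {"dx": 0,"dy": 0,"dz": -0.2,"ax": 0,"ay": 0,"az": 0,"claw": 1},
  {"dx": 0,"dy": 0,"dz": -0.4,"ax": 0,"ay": 0,"az": 0,"claw": 1},
  {"dx": 0,"dy": 0,"dz": -0.4,"ax": 0,"ay": 0,"az": 0,"claw": 1},
])

```text
clock: 12.55
eef_pos: [440.3, 375.5, -22.4]
tool_rot: [-1.582, -0.05, 3.008]
force: [-0.0, -0.7, -2.1]
width: 48.5
```

```bash
python3 look.py 13 150 180 300 310 5
python3 - <<'E'
from h import *
d=snap('top','pics/t13.png')
c=cv2.resize(d['color'][150:290,130:270,::-1],None,fx=5,fy=5,interpolation=cv2.INTER_CUBIC)
cv2.imwrite('pics/l13u.png',cv2.convertScaleAbs(c,alpha=1.4)[:600])
E
```

```text
[440.2 375.4 -22.4] dir [-0.048  0.018 -0.999] jaw [-0.134 -0.991 -0.011] [ 0.2  0.3 -1.8] 12.6 48.2 [-0.68  0.86 -0.07  1.84  0.01  0.47 -2.44]
```

View pics/l13.png

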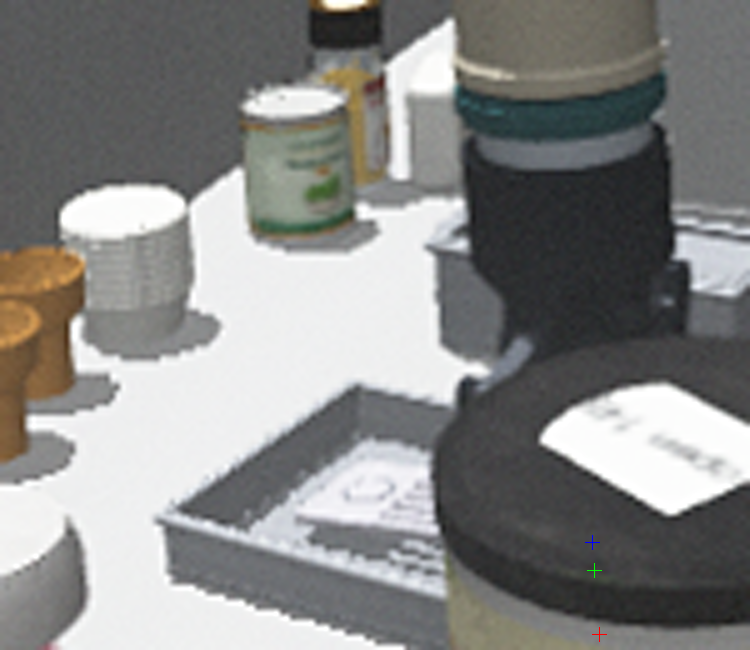

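View pics/l13u.png

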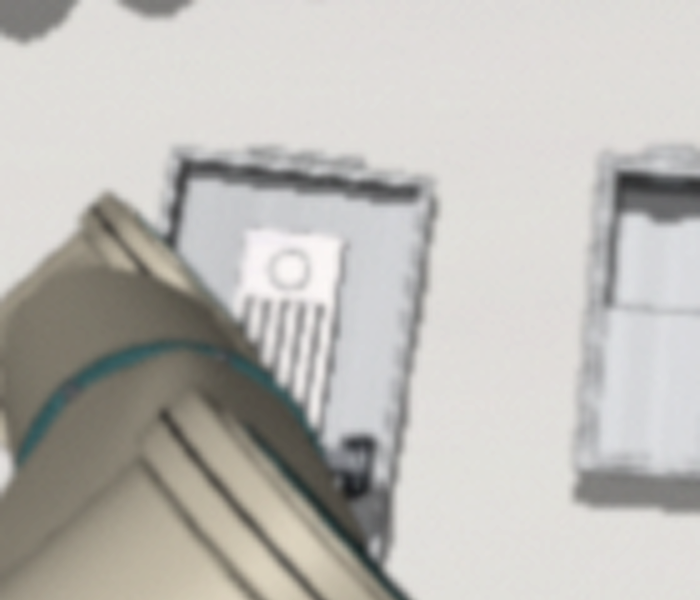

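Request:
servo_tool([
  {"dx": 0,"dy": 0,"dz": -0.15,"ax": 0,"ay": 0,"az": 0,"claw": 1},
  {"dx": 0,"dy": 0,"dz": -0.3,"ax": 0,"ay": 0,"az": 0,"claw": 1},
  {"dx": 0,"dy": 0,"dz": -0.3,"ax": 0,"ay": 0,"az": 0,"claw": 1},
])

```text
clock: 12.9
eef_pos: [439.8, 375.1, -26.1]
tool_rot: [-1.581, -0.051, 3.008]
force: [0.2, -0.0, -1.6]
width: 48.0
```

Request:
servo_tool([
  {"dx": 0,"dy": 0,"dz": -0.15,"ax": 0,"ay": 0,"az": 0,"claw": 1},
  {"dx": 0,"dy": 0,"dz": -0.3,"ax": 0,"ay": 0,"az": 0,"claw": 1},
  {"dx": 0,"dy": 0,"dz": -0.3,"ax": 0,"ay": 0,"az": 0,"claw": 1},
])

```text
clock: 13.15
eef_pos: [440.1, 375.3, -27.4]
tool_rot: [-1.582, -0.05, 3.008]
force: [-1.7, -1.9, 12.0]
width: 48.5
```

Request:
servo_tool([
  {"dx": 0,"dy": 0,"dz": 0.25,"ax": 0,"ay": 0,"az": 0,"claw": 1},
  {"dx": 0,"dy": 0,"dz": 0.25,"ax": 0,"ay": 0,"az": 0,"claw": 1},
  {"dx": 0,"dy": 0,"dz": 0.25,"ax": 0,"ay": 0,"az": 0,"claw": -0.4},
  {"dx": 0,"dy": 0,"dz": 0.25,"ax": 0,"ay": 0,"az": 0,"claw": -0.4},
  {"dx": 0,"dy": 0,"dz": 0.25,"ax": 0,"ay": 0,"az": 0,"claw": -0.4},
  {"dx": 0,"dy": 0,"dz": 0.25,"ax": 0,"ay": 0,"az": 0,"claw": -0.4},
  {"dx": 0,"dy": 0,"dz": 0.25,"ax": 0,"ay": 0,"az": 0,"claw": -0.4},
  {"dx": 0,"dy": 0,"dz": 0.25,"ax": 0,"ay": 0,"az": 0,"claw": -0.4},
])

```text
clock: 13.82
eef_pos: [440.0, 375.2, -26.5]
tool_rot: [-1.582, -0.05, 3.008]
force: [0.9, -0.5, 0.1]
width: 59.8
```

Force is back to zero and the fingers are open at 60 mm; rising straight up.

Request:
servo_tool([
  {"dx": 0,"dy": 0,"dz": 1,"ax": 0,"ay": 0,"az": 0,"claw": -0.4},
  {"dx": 0,"dy": 0,"dz": 3,"ax": 0,"ay": 0,"az": 0,"claw": -0.4},
  {"dx": 0,"dy": 0,"dz": 6,"ax": 0,"ay": 0,"az": 0,"claw": -0.4},
  {"dx": 0,"dy": 0,"dz": 9,"ax": 0,"ay": 0,"az": 0,"claw": -0.4},
  {"dx": 0,"dy": 0,"dz": 13,"ax": 0,"ay": 0,"az": 0,"claw": -0.4},
  {"dx": 0,"dy": 0,"dz": 17,"ax": 0,"ay": 0,"az": 0,"claw": -0.4},
  {"dx": 0,"dy": 0,"dz": 21,"ax": 0,"ay": 0,"az": 0,"claw": -0.4},
  {"dx": 0,"dy": 0,"dz": 25,"ax": 0,"ay": 0,"az": 0,"claw": -0.4},
])

```text
clock: 14.48
eef_pos: [439.5, 374.9, 226.5]
tool_rot: [-1.582, -0.05, 3.008]
force: [0.6, -0.9, -0.1]
width: 59.7
```

Request:
servo_tool([
  {"dx": 0,"dy": -4,"dz": 1,"ax": 0,"ay": 0,"az": 0,"claw": -0.4},
  {"dx": 0,"dy": -8,"dz": 3,"ax": 0,"ay": 0,"az": 0,"claw": -0.4},
  {"dx": 0,"dy": -12,"dz": 5,"ax": 0,"ay": 0,"az": 0,"claw": -0.4},
  {"dx": 0,"dy": -16,"dz": 7,"ax": 0,"ay": 0,"az": 0,"claw": -0.4},
  {"dx": 0,"dy": -20,"dz": 8,"ax": 0,"ay": 0,"az": 0,"claw": -0.4},
  {"dx": 0,"dy": -20,"dz": 8,"ax": 0,"ay": 0,"az": 0,"claw": -0.4},
  {"dx": 0,"dy": -20,"dz": 8,"ax": 0,"ay": 0,"az": 0,"claw": -0.4},
  {"dx": 0,"dy": -20,"dz": 8,"ax": 0,"ay": 0,"az": 0,"claw": -0.4},
])

```text
clock: 15.15
eef_pos: [439.9, 175.4, 304.3]
tool_rot: [-1.583, -0.049, 3.007]
force: [0.8, 1.1, 0.4]
width: 59.7
```

```bash
python3 look.py 14 150 180 300 310 5
python3 - <<'E'
from h import *
d=snap('top','pics/t14.png')
c=cv2.resize(d['color'][150:290,130:270,::-1],None,fx=5,fy=5,interpolation=cv2.INTER_CUBIC)
cv2.imwrite('pics/l14u.png',cv2.convertScaleAbs(c,alpha=1.4)[:600])
E
```

```text
[439.5 176.4 303.7] dir [-0.048  0.019 -0.999] jaw [-0.133 -0.991 -0.012] [-0.7  0.3  0.1] 15.2 60.0 [-0.38  0.28 -0.04  1.81 -0.03  1.08 -2.11]
```

View pics/l14.png

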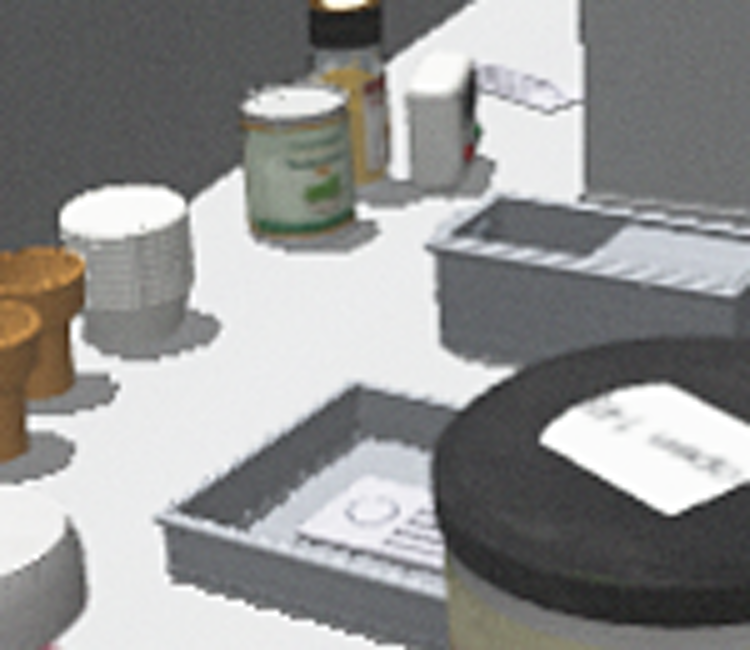

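View pics/l14u.png

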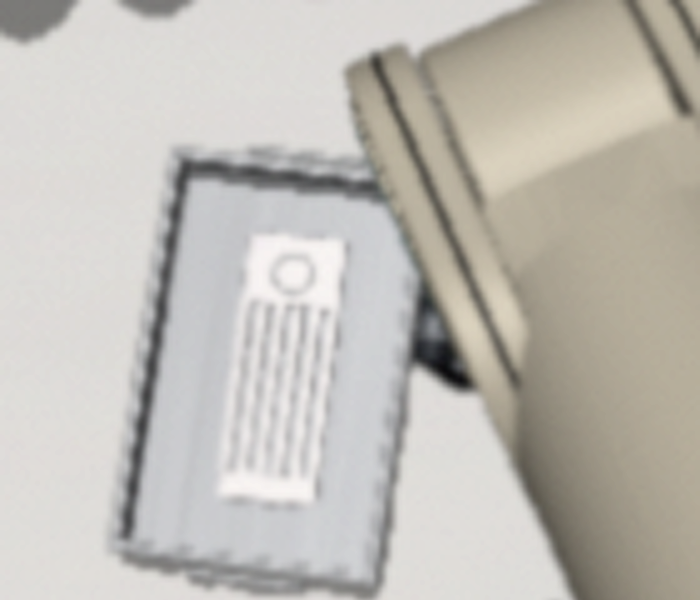

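View pics/t14.png

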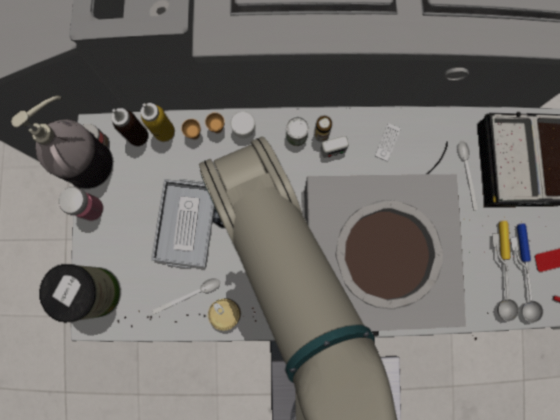

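Run:
```python
from h import *
import pickle
d=pickle.load(open('pics/t14.pkl','rb'))
P=np.array([onz(d,130+u/5-.4,150+v/5-.4,8) for u,v in((250,235),(345,240),(315,505),(220,495))])
print(P.mean(0).round(1),[round(np.linalg.norm(P[i]-P[(i+1)%4]),1) for i in range(4)])
st=read_state();print(st["force"],np.abs(st["qd"]).max(),st["clock"])
finish_job()
```

```text
[497.8 367.9   8. ] [np.float64(48.9), np.float64(135.0), np.float64(48.5), np.float64(132.8)]
[-0.32140667 -0.82545408 -0.71652599] 0.011842441516116855 15.25
the job is handed in; nothing more can be done
```

The grille is lying flat in the wash tray, dimple side up and let go. I handed the job in at 15.25 s; `finish_job()` gives no verdict, so I don't have the official result.

**What I did:** I pressed the dimple with shut fingers until the catch gave and the grille stayed leaning in the box. I then gripped the raised plain end with the tool tilted square to the plate. I slid the grille out along its own slope, levelled it over the tray and lowered it in the grip until it touched down. Last, I raised the tool 2.5 mm, opened to 60 mm and moved the arm clear.

**Last checks:**
- **Position:** the top view puts the grille's middle at (498, 368), against the tray's middle at (496, 368).
- **Flatness:** with the floor height assumed, its outline measures about 134 x 49 mm against the true 136 x 50. That agrees with it lying flat.
- **Arm:** it is touching nothing; the force reading is at noise level (under 1 N) and the joints are practically still.
- **Bystanders:** the cups, spoon and tin look unmoved in the last pictures. I did not measure them.

**What disagreed or was missed:**
- **Fingertip position:** the real fingertips were about 30 mm short of the reported TCP when shut, and about 42 mm short when open. I saw this in the side view, confirmed it by contact on the grille, and allowed for it from then on.
- **Catch force:** I never read the 6 to 10 N peak. The most I saw was about 3 N, because the catch gave between readings.
- **Set-down force:** touchdown read about 12 N, probably the fingertips on the tray floor. The plain end may therefore have dropped up to about 13 mm when I let go.

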